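Unlock the tool tote and hold its gate wide

TASK

Slide the flat lock plate up out of its slotted sill in front of the tool tote's gate and lower it into the deep grey bin, and leave it there. Then squeeze the catch on the latch post fully home (it stays), after that squeeze the sprung catch on the gate to draw its bolt, swing the gate past its half-open detent, and finish while still holding it wide open with the gripper, nearly square to the front: do not let go. Leave the spray can, wrench and socket alone.

Things in the scene. Friction and masses are not known exactly. Their poses are not given: they have to be found in the camera images.
- tote: Low open red steel tool tote, fixed, 75 mm high, with a steel gate across its front. Origin: bench level, in the shut gate's plane. x points into the tote (gate swings to -x, to the robot), y along the shut gate to its hinge, z up. Gate 8 mm thick, y = 112 to -70 mm, z = 34 to 72 mm; hinge axis at y = 120. Red latch post y = -76 to -165 mm, 72 mm high
- sill_slot (a point): Centre of the slot's mouth in the dark steel sill in front of the gate (sill 28 mm high; tote x = -44 to 0, y = 20 to 100 mm; the gate passes over it). Slot 8 mm along tote x, 64 mm along y, 22 mm deep. This point: tote x = -30, y = 60, z = 28 mm
- plate_mid (a point): Centre of the loose aluminium lock plate, 5 mm thick (x), 60 wide (y), 104 tall (z), 0.10 to 0.22 kg. The top 22 mm is a hem 10 mm thick, 56 wide: pinch it there across x, about 41 mm above this point. At the start it stands in the sill's slot, parallel to the shut gate, 30 mm before it and blocking it, foot 6 mm and top 110 mm above the bench
- bin: Deep open grey plastic parts bin, fixed, 120 (x) x 130 (y) x 75 mm high, walls and floor 5 mm. Origin: centre of its underside. The plate, lowered in upright, may lean or lie there
- post_catch_grip (a point): Post catch: two upright steel tabs on the latch post, 8 mm thick along tote y, 26 wide along x, z = 74 to 112 mm. This point: midway between the squeezed tabs, tote x = 0, y = -131, z = 98 mm. Outer tab (-y) fixed, outer face 19 mm from here; inner tab (+y) slides, outer face 31 mm from here when out, 19 squeezed. 50 mm over both when out, 38 squeezed
- post_catch (a joint): Travel of the post catch in m: 0 out (its bolt lies across the gate's front), 0.012 squeezed home. Stiff friction of 4 N, no spring: it stays where it is left. It starts 0 to 0.003 in. The gate is free of it beyond about 0.009; squeeze to the end
- gate_catch_grip (a point): Gate catch: two like tabs on top of the gate near its free end, tops at z = 112 mm, squeezed along the gate's length. This point moves with the gate: midway between the squeezed tabs, 151 mm from the hinge axis, z = 98 mm. Tab nearer the hinge fixed, outer face 19 mm from here; free-end tab slides, outer face 31 mm from here when out, 19 squeezed. 50 mm over both when out, 38 squeezed
- gate_catch (a joint): Travel of the gate catch in m: 0 out (its bolt sits in the keeper on the latch post), 0.012 squeezed home. A spring (3 to 6 N) pushes it out again when let go. The bolt is clear of the keeper beyond about 0.008; once the gate has swung some 0.15 rad the catch may be let go
- gate_hinge (a point): Point on the gate's vertical hinge axis, 98 mm above the bench, at tote x = 0, y = 120 mm
- gate (a joint): Gate angle in rad: 0 shut, grows as the free end swings out to the robot (clockwise seen from above), stop at 1.6. A spring pulls it shut (0.06 N m at 0, 0.32 at 1.3). A sprung ball detent must be pushed past (about 0.5 N m, between 0.1 and 0.45); let go beyond that, the gate falls back and rests half-open at about 0.77. So it must be held wide: beyond 1.2 (70 degrees)
- spray_can: Bystander: white can, 60 mm diameter, 130 mm tall, upright; origin centre of its underside. Leave alone
- wrench: Bystander: steel wrench, 160 mm long, lying on the bench; origin about mid-length, on its underside. Leave alone
- socket: Bystander: steel socket, 32 mm diameter, 45 mm tall, standing; origin centre of its underside. Leave alone
Things that resemble listed ones, but are neither listed nor needed, are in the scene too. What is meant by the bin is not purple, and is the smaller of those in its own colour.

How it is judged:
By the outcome, as a careful person would: the job done as asked, in the order asked, and still so for the second after the job is handed in, while the arm keeps its last pose, push and grip.
It also fails if it takes over 54 s, if anything falls off the work surface, if the arm or the gripper's body presses on something with over 40 N, if the wrist force passes 120 N, or if a joint passes its speed limit or range.

ROBOT

A 6-joint arm with a two-finger parallel gripper is mounted at the origin on the work surface. World frame = base frame: x ahead of the robot, y to its left, z up, the work surface at z = 0. Lengths are in m, angles in degrees, forces in N, time in s.
With the tool pointing down it reaches from about 0.3 to 1 m from the base axis. Payload 5.1 kg.
Tool frame: the origin (TCP) lies at the very end of the fingers, on their centre line; the grasp point (between the pads) lies 19 mm behind it; x points along the fingers, y is the direction in which the jaws open and shut, and the axes are right-handed (so a half turn about x gives the same grasp; the last joint's range is limited). The gripper opens to 95 mm and grips with 3 to 60 N. Pads are 20 mm wide; open, the fingers measure 119 mm over their backs; the gripper's body (75 mm by 180 mm) begins 59 mm behind the grasp point.
Start: joints at [68.95, 7.093, 94.555, -0, 78.352, -4.733], TCP at [0.183, 0.624, 0.215] pointing down, gripper open.
Joint ranges: [-149.61, 149.61], [-58.7, 133.49], [1.44, 155.28], [-77.14, 257.14], [18.33, 153.61], [-166.67, 166.67]. Speed limits (degrees/s): [147.25, 147.25, 180, 180, 180, 180].

INTERFACE

Orientations are given as [roll, pitch, yaw] about the fixed x, y, z axes, in that order (R = Rz(yaw) Ry(pitch) Rx(roll)).
In Python, from bench import manip gives the robot as it stands.
- The arm moves only by the tool carry_out, never from a script. Its argument "series" is a list of rows, each a list of 3 entries, a list of its own where there are three numbers: the finger opening in m, from 0 to 0.0951, then the shift along the tool's x, y, z in m, then the turn about the tool's x in rad. A call has 1 to 5 rows; each row shifts and turns the pose as measured when the row begins, along the tool's axes as they then stand; what a row does not reach is not made up. A row lasts 1/12 s, in which the tool goes at most 41.7 mm and 7.16 degrees, less where a joint would pass 70% of its speed; a pose out of reach is approached as far as the arm can. A call with a gripper value outside its range is refused whole. The fingers move at their own pace and stop on an object; "grip_force" is the grip in N (left out, the last holds). Time passes only in rows, so rows that do not move let the fingers close. It gives the time, the measured TCP pose, the force and the opening at its end, in the units of the state.
- manip.get_obs(): the state, without advancing time (a new reading comes with each control period).
- manip.snapshot(name): name is "scene" or "side" or "wrist"; returns the picture (384x512x3 uint8, red, green, blue); there is no depth.
- manip.calibration(name): a dict with "K" (3x3 intrinsics, pixels), "R" (3x3) and "t" (3): a world point X has camera coordinates R X + t; the wrist camera has in their place "hand_eye" (4x4, takes a point from camera to tool coordinates, whose origin is the TCP and whose axes are the tool frame's). Camera axes: x right, y down, z forward; pixel columns grow to the right and rows downward; lengths in m; the calibration is good to about 2 mm. A picture is of the moment at which its call begins: read the wrist's pose just before it. calibration takes no time and is no camera call.
- manip.job_done(): hands the job in, once; it reports no verdict.
The state is a dict: "time": time; "qpos": joint angles; "qd": joint speeds; "joint_efforts": joint torques, N m; "tcp_pos": TCP position; "orientation": TCP orientation; "force": force on the tool from outside, world axes, zero at the start; "ft_torque": the same for the moment, N m; "opening": finger opening in m.
Only numpy, scipy, OpenCV 4.12 (cv2) and the standard library are available. Lean on these libraries where they do the work, as an engineer would, in place of code of your own. Each camera call takes 0.05 s, during which the arm holds its last target.

## Working session

There is one attempt and no reset: what is moved stays moved. The work goes in short steps, Python scripts to look and compute and a tool call to move; the robot and the scene stay as the last step left them, time stands still between calls to the robot, and variables do not carry over. Pictures are saved under pics/ and viewed, and the job is handed in when it is done.

Besides the shell and the picture viewer there is one more tool, called after ">>>" by a JSON object that holds its "method" and its "body". carry_out: Moves the arm, as the interface text tells. Its arguments: {"type":"object","properties":{"series":{"type":"array"},"grip_force":{"type":"number"}},"required":["series"]}

```bash
mkdir -p pics; ls; python3 - <<'E'
from bench import manip
import cv2
print(manip.get_obs())
for n in ["scene","side","wrist"]:
    im=manip.snapshot(n); cv2.imwrite(f"pics/{n}0.png",im[:,:,::-1]); print(n,manip.calibration(n))
E
```

```text
pics
{'time': 0.0, 'qpos': array([ 6.89516828e+01,  7.13381057e+00,  9.46331775e+01, -2.23437350e-03,
        7.83510189e+01, -4.73328696e+00]), 'qd': array([ 0.06141973, -0.06124429,  0.02552293, -0.09318215,  0.03034855,
       -0.00540262]), 'joint_efforts': array([-1.47995521e-03, -4.17613685e+01, -3.59923983e+01,  7.74169690e-02,
        4.92727244e-02, -1.77103802e-04]), 'tcp_pos': array([0.18241376, 0.62321701, 0.21339282]), 'orientation': array([ -93.67135324,   89.88197277, -109.98593005]), 'force': array([-0.8179668 , -0.75259799,  0.83909628]), 'ft_torque': array([ 0.014985  , -0.00500394, -0.03738956]), 'opening': 0.09524112462401008}
scene {'K': array([[483.97468654,   0.        , 249.46882012],
       [  0.        , 483.97468654, 196.97549492],
       [  0.        ,   0.        ,   1.        ]]), 'R': array([[ 0.75375587,  0.65693809, -0.01686544],
       [ 0.51512122, -0.60658488, -0.60556165],
       [-0.40804683,  0.4477579 , -0.79561966]]), 't': array([-0.42558259, -0.13154939,  1.61662304])}
side {'K': array([[403.14468321,   0.        , 256.96744366],
       [  0.        , 403.14468321, 186.78355413],
       [  0.        ,   0.        ,   1.        ]]), 'R': array([[ 0.69468904, -0.71907774, -0.01828472],
       [-0.37134612, -0.33674906, -0.86527575],
       [ 0.61604318,  0.60788755, -0.50096261]]), 't': array([-0.25866196,  0.29867974,  0.81370473])}
wrist {'K': array([[329.30228536,   0.        , 253.3064329 ],
       [  0.        , 329.30228536, 191.88739735],
       [  0.        ,   0.        ,   1.        ]]), 'hand_eye': array([[ 8.48329205e-04, -2.73696696e-01,  9.61815678e-01,
        -1.70376985e-01],
       [ 9.99999572e-01,  5.86487406e-04, -7.15115372e-04,
         5.85330860e-04],
       [-3.68368067e-04,  9.61815874e-01,  2.73697076e-01,
        -7.79929712e-02],
       [ 0.00000000e+00,  0.00000000e+00,  0.00000000e+00,
         1.00000000e+00]])}
```

View pics/scene0.png

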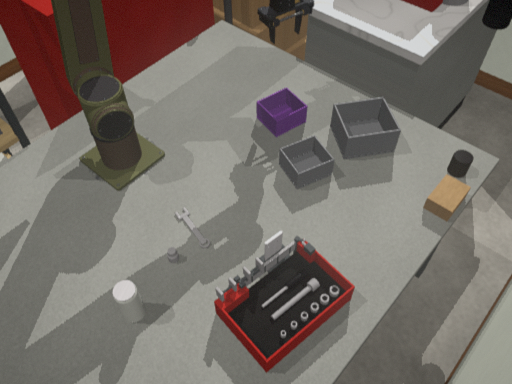

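View pics/side0.png

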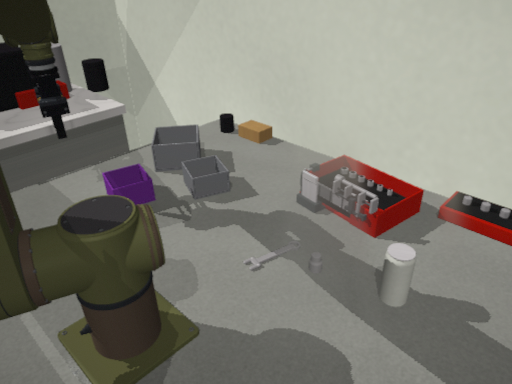

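View pics/wrist0.png

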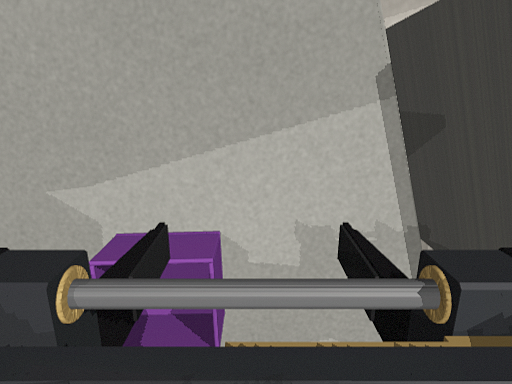

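The scene view shows the tote at about (285,300) and the plate at (273,245). The small grey bin is at (306,162), with a larger grey one at (365,125) and a purple one at (282,110). I'll enlarge these areas.

```bash
python3 - <<'E'
import cv2
a=cv2.imread("pics/scene0.png")
cv2.imwrite("pics/c1.png",cv2.resize(a[225:375,205:365],None,fx=5,fy=4,interpolation=cv2.INTER_CUBIC)[:600])
cv2.imwrite("pics/c2.png",cv2.resize(a[80:200,245:405],None,fx=5,fy=5,interpolation=cv2.INTER_CUBIC))
b=cv2.imread("pics/side0.png")
cv2.imwrite("pics/c3.png",cv2.resize(b[150:240,290:425],None,fx=5.9,fy=5.9,interpolation=cv2.INTER_CUBIC))
cv2.imwrite("pics/c4.png",cv2.resize(b[110:210,100:240],None,fx=5.5,fy=5.5,interpolation=cv2.INTER_CUBIC))
E
```

```text
(no output)
```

View pics/c1.png

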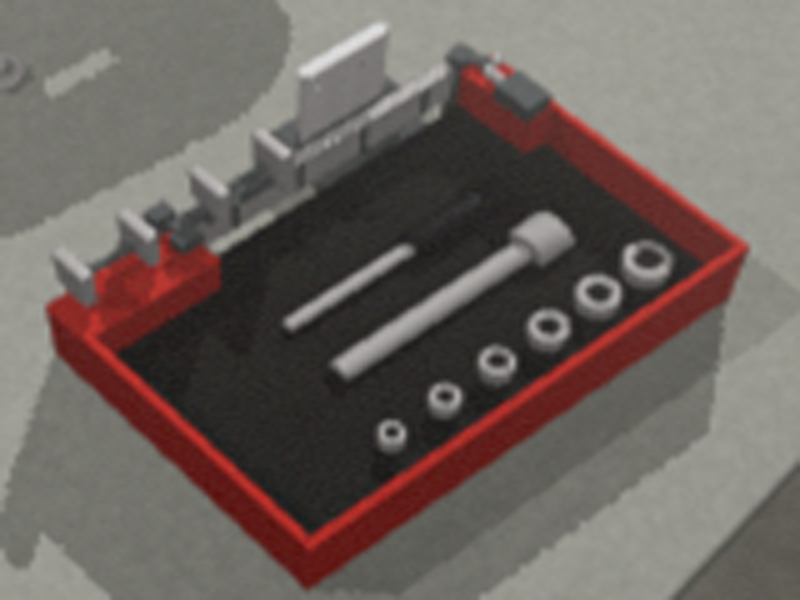

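View pics/c2.png

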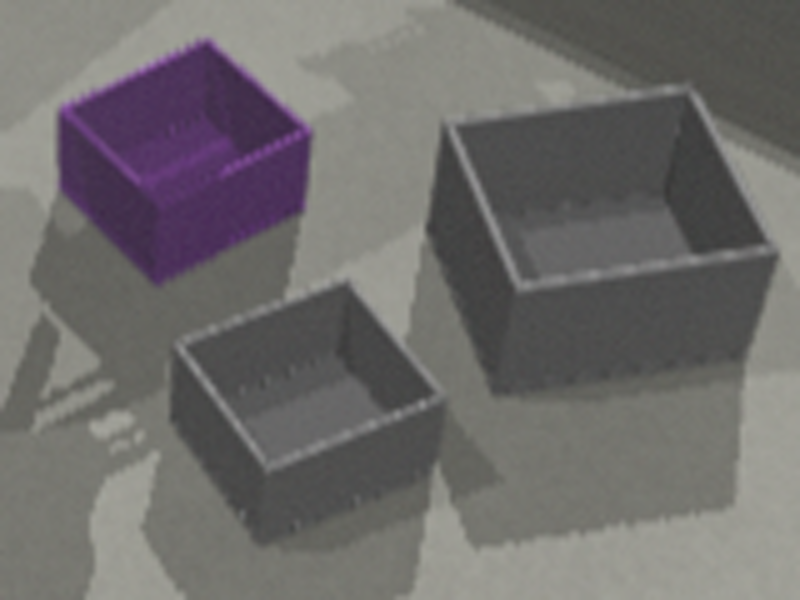

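View pics/c3.png

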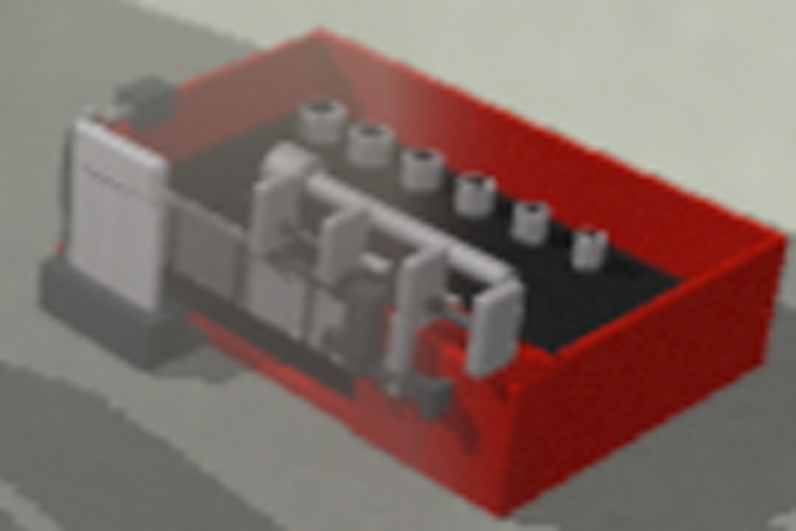

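View pics/c4.png

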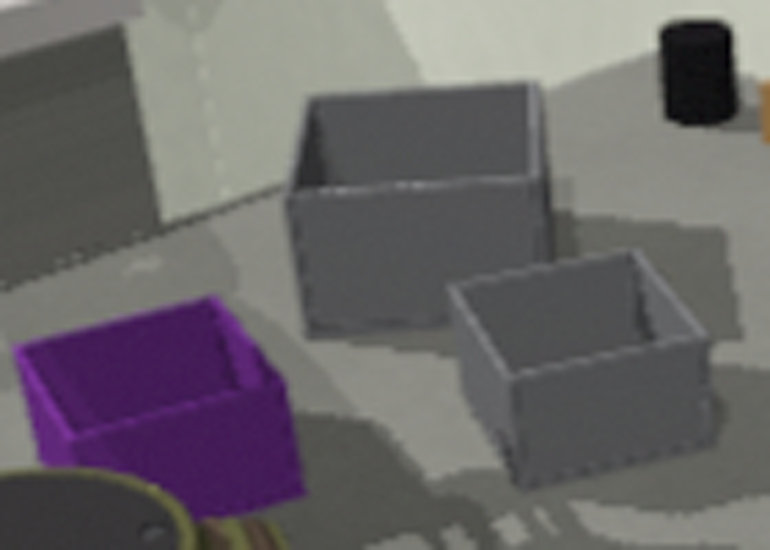

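```bash
cat > h.py <<'E'
import numpy as np, cv2
from scipy.optimize import least_squares
from bench import manip
from scipy.spatial.transform import Rotation as Rot
def proj(c,X):
    X=np.asarray(X,float); p=(c["R"]@X.T).T+c["t"]; q=(c["K"]@p.T).T; return q[:,:2]/q[:,2:]
def wcal(obs):
    c=manip.calibration("wrist"); H=np.eye(4); H[:3,:3]=Rot.from_euler("xyz",obs["orientation"],degrees=True).as_matrix(); H[:3,3]=obs["tcp_pos"]
    M=np.linalg.inv(H@c["hand_eye"]); return dict(K=c["K"],R=M[:3,:3],t=M[:3,3])
def T(p,L):
    c,s=np.cos(p[2]),np.sin(p[2]); L=np.asarray(L,float)
    return np.c_[p[0]+c*L[:,0]-s*L[:,1],p[1]+s*L[:,0]+c*L[:,1],L[:,2]]
E
python3 - <<'E'
from h import *
S=manip.calibration("scene");D=manip.calibration("side")
def cr(uv,f,o): return (np.array(uv,float)+.5)/f-.5+o
s=cr([(55,252),(90,278),(122,213),(157,238),(195,170),(230,195),(257,132),(293,158),(302,80),(388,30)],np.array([5,4]),np.array([205,225]))
d=cr([(274,183),(345,215),(425,258),(497,287),(165,160)],5.9,np.array([290,150]))
def mod(p):
    i=p[3]
    Ls=np.array([(-.013,-.146,.112),(.013,-.146,.112),(-.013,-.104-i,.112),(.013,-.104-i,.112),(-.013,-.058,.112),(.013,-.058,.112),(-.013,-.016,.112),(.013,-.016,.112),(-.025,.032,.11),(-.025,.088,.11)])
    Ld=np.array([(0,-.016,.112),(0,-.058,.112),(0,-.104-i,.112),(0,-.146,.112),(-.035,.032,.11)])
    return Ls,Ld
def f(p):
    Ls,Ld=mod(p); return np.r_[(proj(S,T(p,Ls))-s).ravel(),(proj(D,T(p,Ld))-d).ravel()]
best=min((least_squares(f,[.7,-.1,y,0.001],loss="soft_l1") for y in np.arange(-3,3,.7)),key=lambda r:r.cost)
print("tote",best.x,np.degrees(best.x[2]),best.cost);print(f(best.x).reshape(-1,2).round(1).tolist())
bs=cr([(172,347),(348,282),(443,400),(265,468)],5,np.array([245,80]))
bd=cr([(448,288),(635,252),(710,338),(513,375)],5.5,np.array([100,110]))
L=np.array([(-1,-1),(-1,1),(1,1),(1,-1)])*[.06,.065]; L=np.c_[L,[.075]*4]
out=[]
for k1 in range(4):
  for y in np.arange(-3,3,.7):
    import itertools
    def g(p):
      P=T(p,L); return np.r_[(proj(S,np.roll(P,k1,0))-bs).ravel()]
    def g2(p):
      P=proj(D,T(p,L)); 
      dd=np.linalg.norm(P[:,None]-bd[None],axis=2); j=dd.argmin(1); return np.r_[g(p),(P-bd[j]).ravel()]
    r=least_squares(g2,[.6,.3,y]); out.append((r.cost,*r.x.round(4)))
out.sort(); print(*out[:8],sep="\n")
E
```

```text
tote [ 6.46508354e-01 -3.47280078e-02 -1.50061851e-01  5.17405963e-04] -8.597910734106714 6.041743971346225
[[0.5, -0.5], [0.0, 0.3], [0.1, -0.6], [-0.3, 0.3], [-0.3, -0.5], [-0.6, 0.1], [-0.2, -0.4], [-0.7, -0.2], [1.7, -0.5], [0.1, 0.3], [1.0, -1.1], [0.5, -0.7], [0.4, -1.2], [1.0, 0.3], [-1.8, 0.8]]
(np.float64(4.431691764147628), np.float64(0.4946), np.float64(0.35), np.float64(5.8959))
(np.float64(4.431691764147631), np.float64(0.4946), np.float64(0.35), np.float64(-0.3873))
(np.float64(4.4316917641476685), np.float64(0.4946), np.float64(0.35), np.float64(2.7543))
(np.float64(4.43169176414767), np.float64(0.4946), np.float64(0.35), np.float64(2.7543))
(np.float64(4.431691764147706), np.float64(0.4946), np.float64(0.35), np.float64(-3.5289))
(np.float64(4.431691764147752), np.float64(0.4946), np.float64(0.35), np.float64(-0.3873))
(np.float64(4.431691764147788), np.float64(0.4946), np.float64(0.35), np.float64(-0.3873))
(np.float64(4.431691764147809), np.float64(0.4946), np.float64(0.35), np.float64(-0.3873))
```

```bash
cat >> h.py <<'E'
def plan(xy_z, yaw=None, obs=None):
    """yaw: desired world heading (deg) of tool y. prints tool-axis delta and turn"""
    o=obs or manip.get_obs(); R=Rot.from_euler("xyz",o["orientation"],degrees=True).as_matrix()
    d=R.T@(np.array(xy_z)-o["tcp_pos"]); h=np.degrees(np.arctan2(R[1,1],R[0,1]))
    print("t",round(o["time"],2),"tcp",o["tcp_pos"].round(4),"head",round(h,2),"qpos",o["qpos"].round(1),"F",o["force"].round(1),"op",round(o["opening"],4))
    if yaw is not None:
        t=-((yaw-h+180)%360-180); print("delta tool mm",(d*1000).round(1),"turn rad",round(np.radians(t),4), "dist",round(1000*np.linalg.norm(d),1))
    else: print("delta tool mm",(d*1000).round(1))
    return d,R
E
python3 - <<'E'
from h import *
p=[.6465,-.0347,-.15006]
o=manip.get_obs()
for n,L in dict(plate=(-.03,.06,.08),post=(0,-.131,.079),gate=(0,-.031,.079),hinge=(0,.12,.1)).items(): print(n,T(p,[L]).round(4))
plan(T(p,[(-.03,.06,.25)])[0],-8.6,o)
R=Rot.from_euler("xyz",o["orientation"],degrees=True).as_matrix();print(R.round(3))
E
```

```text
plate [[0.6258 0.0291 0.08  ]]
post [[ 0.6269 -0.1642  0.079 ]]
gate [[ 0.6419 -0.0654  0.079 ]]
hinge [[0.6644 0.084  0.1   ]]
t 0.15 tcp [0.1825 0.6233 0.2137] head 73.68 qpos [69.   7.1 94.6 -0.  78.4 -4.7] F [0.4 0.8 0.3] op 0.0952
delta tool mm [ -35.7 -445.8  592.4] turn rad 1.4361 dist 742.3
[[-0.001  0.281  0.96 ]
 [-0.002  0.96  -0.281]
 [-1.    -0.002 -0.   ]]
```

```bash
python3 - <<'E'
from h import *
p=[.6465,-.0347,-.15006]
plan(T(p,[(.07,-.03,.26)])[0],81.4)
E
```

```text
t 0.15 tcp [0.1825 0.6233 0.2137] head 73.68 qpos [69.   7.1 94.6 -0.  78.4 -4.7] F [0.4 0.8 0.3] op 0.0952
delta tool mm [ -45.6 -521.6  703.6] turn rad -0.1347 dist 877.0
```

>>> {"method": "carry_out", "body": {"series": [[0.09,[-0.002,-0.024,0.032],0],[0.09,[-0.002,-0.024,0.032],0],[0.09,[-0.002,-0.024,0.032],0],[0.09,[-0.002,-0.024,0.032],0],[0.09,[-0.002,-0.024,0.032],0]]}}

```text
time: 0.57
tcp_pos: [0.3009, 0.4619, 0.2197]
orientation: [-118.3, 89.6, -133.9]
force: [0.5, 1.2, -0.2]
opening: 0.09
```

>>> {"method": "carry_out", "body": {"series": [[0.09,[-0.002,-0.024,0.032],0],[0.09,[-0.002,-0.024,0.032],0],[0.09,[-0.002,-0.024,0.032],0],[0.09,[-0.002,-0.024,0.032],0],[0.09,[-0.002,-0.024,0.032],0]]}}

```text
time: 0.98
tcp_pos: [0.4254, 0.2949, 0.229]
orientation: [-117.7, 89.6, -133.1]
force: [0.5, -0.2, -1.2]
opening: 0.09
```

>>> {"method": "carry_out", "body": {"series": [[0.09,[-0.002,-0.024,0.032],0],[0.09,[-0.002,-0.024,0.032],0],[0.09,[-0.002,-0.024,0.032],0],[0.09,[-0.002,-0.024,0.032],0],[0.09,[-0.002,-0.024,0.032],0]]}}

```text
time: 1.4
tcp_pos: [0.5501, 0.1281, 0.2389]
orientation: [-121.0, 89.6, -136.5]
force: [1.1, 0.3, 0.4]
opening: 0.0901
```

```bash
python3 - <<'E'
from h import *
p=[.6465,-.0347,-.15006]
plan(T(p,[(.07,-.03,.26)])[0],81.4)
E
```

```text
t 1.4 tcp [0.5501 0.1281 0.2389] head 74.52 qpos [  7.8  -4.3 103.8  -0.2  80.8 -66.7] F [1.1 0.3 0.4] op 0.0901
delta tool mm [ -20.9 -152.7  209.4] turn rad -0.12 dist 260.0
```

>>> {"method": "carry_out", "body": {"series": [[0.09,[-0.003,-0.024,0.032],0],[0.09,[-0.003,-0.024,0.032],0],[0.09,[-0.003,-0.024,0.032],0],[0.09,[-0.003,-0.024,0.032],0],[0.09,[-0.003,-0.024,0.032],0]]}}

```text
time: 1.82
tcp_pos: [0.6745, -0.0384, 0.2522]
orientation: [-137.3, 89.5, -152.9]
force: [0.5, 0.8, -0.1]
opening: 0.0901
```

>>> {"method": "carry_out", "body": {"series": [[0.09,[-0.003,-0.024,0.032],-0.06],[0.09,[0,-0.005,0.008],-0.06],[0.09,[0,0,0],0],[0.09,[0,0,0],0]]}}

```text
time: 2.15
tcp_pos: [0.7091, -0.0868, 0.252]
orientation: [-144.8, 89.3, -153.8]
force: [-0.2, -0.5, 0.1]
opening: 0.09
```

```bash
python3 - <<'E'
from h import *
p=[.6465,-.0347,-.15006]
o=manip.get_obs()
plan(T(p,[(.07,-.03,.26)])[0],81.4,o)
im=manip.snapshot("wrist")[:,:,::-1].copy(); cv2.imwrite("pics/w1raw.png",im)
np.savez("w1.npz",pos=o["tcp_pos"],ori=o["orientation"])
c=wcal(o)
L=[(x,y,.112) for y in (-.15,-.142,-.108,-.1,-.062,-.054,-.02,-.012) for x in (-.013,.013)]+[(x,y,.11) for x in (-.035,-.025) for y in (.032,.088)]
im2=cv2.resize(im,None,fx=1.5,fy=1.5)
for q in proj(c,T(p,L)): cv2.circle(im2,tuple(int(round((v+.5)*1.5-.5)) for v in q),2,(0,255,0),-1)
cv2.imwrite("pics/w1.png",im2)
E
```

```text
t 2.15 tcp [ 0.7091 -0.0868  0.252 ] head 80.99 qpos [-11.1  14.3  82.7  -0.4  83.5 -92.1] F [-0.2 -0.5  0.1] op 0.09
delta tool mm [-8.1 12.1  0.1] turn rad -0.0072 dist 14.6
```

View pics/w1.png

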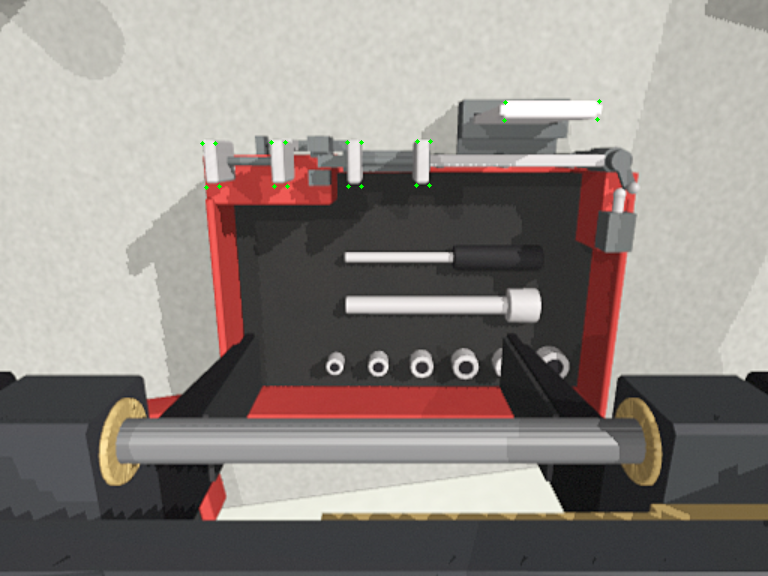

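The wrist view shows the plate hem at (550,109) and four tabs at (216,160), (282,160), (354,162) and (422,162). My model overlay agrees to within a couple of pixels. I'll zoom in to refine it.

```bash
python3 - <<'E'
import cv2
a=cv2.imread("pics/w1raw.png")[60:130,128:413]
cv2.imwrite("pics/w1z.png",cv2.resize(a[:,:145],None,fx=5.5,fy=5.5,interpolation=cv2.INTER_CUBIC))
cv2.imwrite("pics/w1y.png",cv2.resize(a[:,140:],None,fx=5.5,fy=5.5,interpolation=cv2.INTER_CUBIC))
E
```

```text
(no output)
```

View pics/w1z.png

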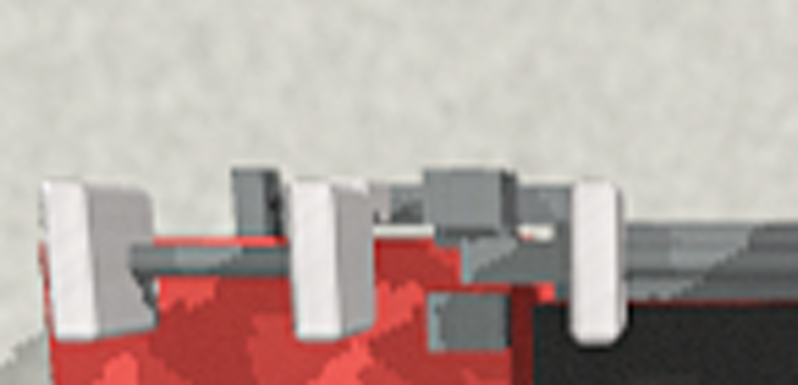

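View pics/w1y.png

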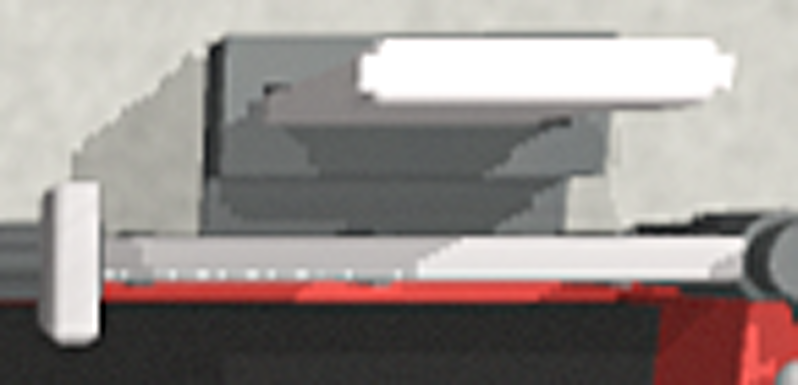

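```bash
python3 - <<'E'
from h import *
z=np.load("w1.npz"); c=wcal(dict(tcp_pos=z["pos"],orientation=z["ori"]))
m=(np.array([(70,260),(315,260),(596,263),(76+770,263),(547+770,70)],float)+.5)/5.5-.5+[128,60]
def f(p): return (proj(c,T(p,[(0,-.146,.112),(0,-.104-p[3],.112),(0,-.058,.112),(0,-.016,.112),(-.03+p[4],.06+p[5],.11)]))-m).ravel()
r=least_squares(f,[.65,-.035,-.15,0,0,0]); print(r.x.round(4),np.degrees(r.x[2]),f(r.x).round(2))
E
```

```text
[ 6.455e-01 -3.470e-02 -1.612e-01  8.000e-04 -8.000e-04 -5.000e-04] -9.234269181232142 [-0.35 -0.04 -0.    0.17 -0.05 -0.15  0.4   0.06  0.   -0.  ]
```

>>> {"method": "carry_out", "body": {"series": [[0.05,[0,0,0],0.12],[0.04,[0,0,0],0.12],[0.04,[0,0,0],0.12],[0.04,[0,0,0],0.12],[0.04,[0,0,0],0.12]]}}

```text
time: 2.62
tcp_pos: [0.7045, -0.0787, 0.2511]
orientation: [-123.0, 89.2, -167.6]
force: [-0.9, 0.4, 1.0]
opening: 0.0623
```

>>> {"method": "carry_out", "body": {"series": [[0.04,[0,0,0],0.12],[0.04,[0,0,0],0.12],[0.04,[0,0,0],0.12],[0.04,[0,0,0],0.12],[0.04,[0,0,0],0.12]]}}

```text
time: 3.03
tcp_pos: [0.6995, -0.0686, 0.2516]
orientation: [-94.4, 89.1, -174.9]
force: [-0.6, 0.6, 0.5]
opening: 0.04
```

>>> {"method": "carry_out", "body": {"series": [[0.04,[0,0,0],0.12],[0.04,[0,0,0],0.12],[0.04,[0,0,0],0.1]]}}

```text
time: 3.28
tcp_pos: [0.6965, -0.0626, 0.252]
orientation: [-77.3, 89.0, -178.1]
force: [1.1, -0.2, -0.1]
opening: 0.0399
```

```bash
echo 'P=[.646,-.0347,-.157]' >> h.py; python3 - <<'E'
from h import *
plan(T(P,[(-.0305,.06,.18)])[0],-9)
E
```

```text
t 3.28 tcp [ 0.6965 -0.0626  0.252 ] head -10.81 qpos [-9.4 12.7 84.6 -0.2 83.6  1.4] F [ 1.1 -0.2 -0.1] op 0.0399
delta tool mm [ 73.2 -86.  -77.2] turn rad -0.0315 dist 136.8
```

>>> {"method": "carry_out", "body": {"series": [[0.034,[0,-0.024,-0.022],-0.03],[0.034,[0.005,-0.024,-0.022],0],[0.034,[0.02,-0.024,-0.02],0],[0.034,[0.02,-0.012,-0.012],0],[0.034,[0,0,0],0]]}}

```text
time: 3.7
tcp_pos: [0.6187, 0.0364, 0.2079]
orientation: [-83.0, 89.1, 177.8]
force: [-0.2, -0.8, -0.6]
opening: 0.0344
```

```bash
python3 - <<'E'
from h import *
d,R=plan(T(P,[(-.0305,.06,.15)])[0],-9); print(R[:,0].round(4))
E
```

```text
t 3.7 tcp [0.6187 0.0364 0.2079] head -9.21 qpos [-1.6  4.1 98.4  0.  78.3  7.6] F [-0.2 -0.8 -0.6] op 0.0344
delta tool mm [57.8  8.5  5.9] turn rad -0.0037 dist 58.7
[-1.500e-02  6.000e-04 -9.999e-01]
```

>>> {"method": "carry_out", "body": {"series": [[0.034,[0.02,0.0085,0.006],0],[0.034,[0.02,0,0],0],[0.034,[0.018,0,0],0],[0.034,[0,0,0],0]]}}

```text
time: 4.03
tcp_pos: [0.6236, 0.0342, 0.1522]
orientation: [-81.0, 89.5, -179.8]
force: [-1.5, -0.5, -0.7]
opening: 0.0339
```

```bash
python3 - <<'E'
from h import *
d,R=plan(T(P,[(-.0305,.06,.081)])[0],-9)
o=manip.get_obs(); im=manip.snapshot("wrist"); cv2.imwrite("pics/w2.png",im[:,:,::-1])
im=manip.snapshot("side"); cv2.imwrite("pics/s2.png",cv2.resize(im[110:230,250:410,::-1],None,fx=5,fy=5))
E
```

```text
t 4.03 tcp [0.6236 0.0342 0.1522] head -8.87 qpos [ -1.8   6.9 100.9  -0.   72.7   7.1] F [-1.5 -0.5 -0.7] op 0.0339
delta tool mm [71.2  3.1  4.5] turn rad 0.0022 dist 71.4
```

View pics/w2.png

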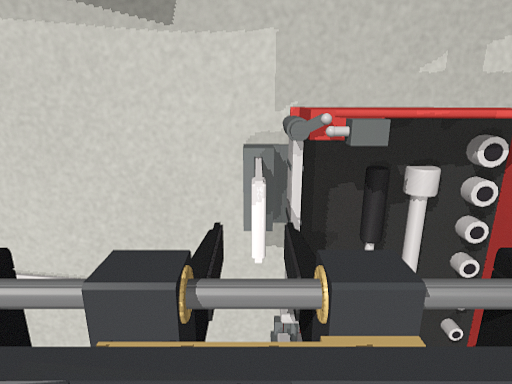

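View pics/s2.png

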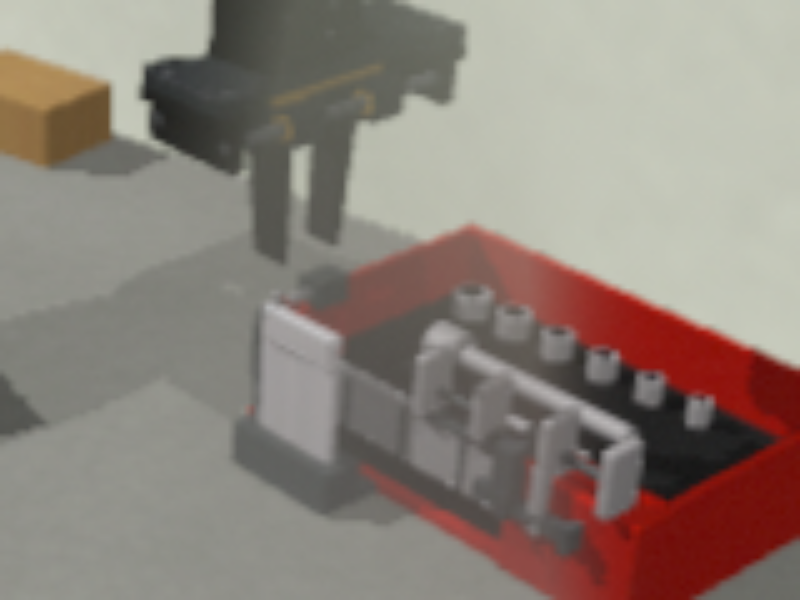

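The plate hem (column 258) sits between the fingers (about 215 and 293, midpoint 254), so I'll descend.

>>> {"method": "carry_out", "body": {"series": [[0.034,[0.02,0.0025,0.004],0],[0.034,[0.02,0,0],0],[0.034,[0.018,0,0],0],[0.034,[0.01,0,0],0],[0.034,[0,0,0],0]]}}

```text
time: 4.55
tcp_pos: [0.6357, 0.0296, 0.0996]
orientation: [95.2, 89.0, -3.7]
force: [0.1, -0.1, -0.6]
opening: 0.0341
```

```bash
python3 - <<'E'
from h import *
d,R=plan(T(P,[(-.0305,.06,.081)])[0],-9)
E
```

```text
t 4.55 tcp [0.6357 0.0296 0.0996] head -8.9 qpos [ -2.2  10.3 102.5  -0.   66.3   6.8] F [ 0.1 -0.1 -0.6] op 0.0341
delta tool mm [ 18.4 -10.6   1.9] turn rad 0.0018 dist 21.3
```

>>> {"method": "carry_out", "body": {"series": [[0.034,[0,-0.008,0.002],0],[0.034,[0,0,0],0]]}}

```text
time: 4.72
tcp_pos: [0.6284, 0.0288, 0.1022]
orientation: [95.3, 88.9, -3.6]
force: [0.8, 0.9, -0.8]
opening: 0.0337
```

```bash
python3 - <<'E'
from h import *
d,R=plan(T(P,[(-.0305,.06,.081)])[0],-9)
E
```

```text
t 4.72 tcp [0.6284 0.0288 0.1022] head -8.91 qpos [ -2.3   9.1 103.6  -0.   66.2   6.7] F [ 0.8  0.9 -0.8] op 0.0337
delta tool mm [21.1 -3.6  0. ] turn rad 0.0017 dist 21.4
```

>>> {"method": "carry_out", "body": {"series": [[0.034,[0.01,-0.004,0],0],[0.034,[0.01,-0.001,0],0]]}}

```text
time: 4.88
tcp_pos: [0.6269, 0.0295, 0.0869]
orientation: [95.9, 88.3, -3.0]
force: [-0.0, 0.2, -1.5]
opening: 0.034
```

```bash
python3 - <<'E'
from h import *
d,R=plan(T(P,[(-.0305,.06,.081)])[0],-9)
E
```

```text
t 4.88 tcp [0.6269 0.0295 0.0869] head -8.91 qpos [ -2.2   9.6 104.7  -0.   64.1   6.7] F [-0.   0.2 -1.5] op 0.034
delta tool mm [ 5.8 -1.7  0.4] turn rad 0.0015 dist 6.1
```

>>> {"method": "carry_out", "body": {"series": [[0.034,[0.005,-0.0015,0],0],[0.03,[0,0,0],0]], "grip_force": 30}}

```text
time: 5.05
tcp_pos: [0.6241, 0.0298, 0.0797]
orientation: [95.8, 88.4, -3.1]
force: [0.1, 0.5, -0.9]
opening: 0.0317
```

>>> {"method": "carry_out", "body": {"series": [[0.006,[0,0,0],0],[0.006,[0,0,0],0],[0.006,[0,0,0],0]]}}

```text
time: 5.3
tcp_pos: [0.6237, 0.0299, 0.0789]
orientation: [95.7, 88.5, -3.2]
force: [0.7, -0.5, -0.8]
opening: 0.0154
```

```bash
python3 - <<'E'
from h import *
d,R=plan(T(P,[(-.0305,.06,.081)])[0],-9)
E
```

```text
t 5.3 tcp [0.6237 0.0299 0.0789] head -8.91 qpos [ -2.2   9.8 105.2  -0.   63.5   6.7] F [ 0.7 -0.5 -0.8] op 0.0154
delta tool mm [-2.   1.7  0.3] turn rad 0.0016 dist 2.7
```

>>> {"method": "carry_out", "body": {"series": [[0.004,[-0.001,0.001,0],0],[0.004,[0,0,0],0],[0.004,[0,0,0],0]]}}

```text
time: 5.55
tcp_pos: [0.6249, 0.0297, 0.08]
orientation: [95.8, 88.5, -3.1]
force: [0.2, 0.4, -0.7]
opening: 0.0096
```

```bash
python3 - <<'E'
from h import *
d,R=plan(T(P,[(-.0305,.06,.081)])[0],-9); print(manip.get_obs()["ft_torque"])
E
```

```text
t 5.55 tcp [0.6249 0.0297 0.08  ] head -8.91 qpos [ -2.2   9.9 105.   -0.   63.6   6.7] F [ 0.2  0.4 -0.7] op 0.0096
delta tool mm [-0.9  0.4  0.3] turn rad 0.0016 dist 1.1
[-0.05285146  0.06232542 -0.00187073]
```

>>> {"method": "carry_out", "body": {"series": [[0.004,[-0.008,0,0],0],[0.004,[-0.008,0,0],0]]}}

```text
time: 5.72
tcp_pos: [0.623, 0.0298, 0.0947]
orientation: [95.6, 88.8, -3.3]
force: [0.9, 0.3, -0.8]
opening: 0.01
```

```bash
python3 - <<'E'
from h import *
d,R=plan(T(P,[(-.0305,.06,.12)])[0],-9)
E
```

```text
t 5.72 tcp [0.623  0.0298 0.0947] head -8.91 qpos [ -2.2   8.9 104.6  -0.   65.3   6.7] F [ 0.9  0.3 -0.8] op 0.01
delta tool mm [-25.3   2.8   0. ] turn rad 0.0015 dist 25.4
```

>>> {"method": "carry_out", "body": {"series": [[0.004,[-0.009,0.003,0],0],[0.004,[-0.01,0.001,0],0],[0.004,[-0.015,0.001,0],0]]}}

```text
time: 5.97
tcp_pos: [0.6264, 0.029, 0.1305]
orientation: [95.3, 88.9, -3.6]
force: [1.1, -0.3, -1.3]
opening: 0.0097
```

```bash
python3 - <<'E'
from h import *
d,R=plan([.4946,.35,.2],-22.2)
im=manip.snapshot("side"); cv2.imwrite("pics/s3.png",cv2.resize(im[110:230,250:410,::-1],None,fx=5,fy=5))
E
```

```text
t 5.97 tcp [0.6264 0.029  0.1305] head -8.9 qpos [ -2.2   7.3 102.7  -0.   68.9   6.7] F [ 1.1 -0.3 -1.3] op 0.0097
delta tool mm [ -72.4 -178.6 -296.8] turn rad 0.232 dist 353.9
```

View pics/s3.png

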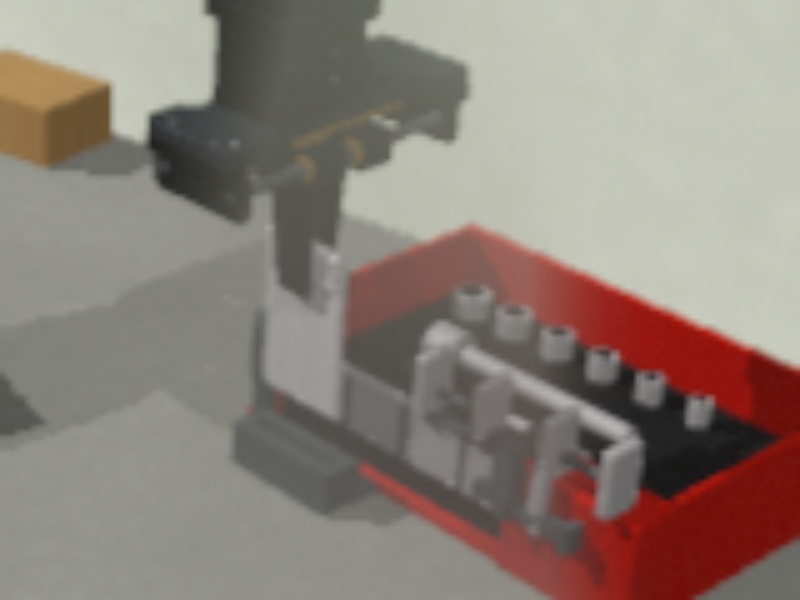

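>>> {"method": "carry_out", "body": {"series": [[0.004,[-0.025,0.001,0],0],[0.004,[-0.03,0.002,0],0],[0.004,[-0.02,-0.018,-0.03],0.06],[0.004,[-0.005,-0.02,-0.033],0.06],[0.004,[0,-0.02,-0.033],0.06]]}}

```text
time: 6.43
tcp_pos: [0.598, 0.1312, 0.2243]
orientation: [106.2, 87.9, -4.1]
force: [-0.6, -0.4, -0.7]
opening: 0.0095
```

```bash
python3 - <<'E'
from h import *
d,R=plan([.4946,.35,.22],-22.2)
E
```

```text
t 6.43 tcp [0.598  0.1312 0.2243] head -20.28 qpos [  7.5   0.8 100.3  -0.4  76.9  27.9] F [-0.6 -0.4 -0.7] op 0.0095
delta tool mm [  -0.  -172.9 -169.4] turn rad 0.0335 dist 242.1
```

>>> {"method": "carry_out", "body": {"series": [[0.004,[0,-0.028,-0.027],0.03],[0.004,[0,-0.028,-0.027],0],[0.004,[0,-0.028,-0.027],0],[0.004,[0,-0.028,-0.027],0],[0.004,[0,-0.015,-0.015],0]]}}

```text
time: 6.85
tcp_pos: [0.5244, 0.302, 0.23]
orientation: [116.0, 87.1, 3.7]
force: [0.1, 0.2, -0.2]
opening: 0.0094
```

```bash
python3 - <<'E'
from h import *
d,R=plan([.4946,.35,.22],-22.2)
E
```

```text
t 6.85 tcp [0.5244 0.302  0.23  ] head -22.32 qpos [ 25.4  -0.7 101.2  -1.1  76.8  47.9] F [ 0.1  0.2 -0.2] op 0.0094
delta tool mm [  8.6 -46.2 -32.9] turn rad -0.0021 dist 57.4
```

>>> {"method": "carry_out", "body": {"series": [[0.004,[0.003,-0.022,-0.016],0],[0.004,[0.003,-0.015,-0.012],0],[0.004,[0,0,0],0]]}}

```text
time: 7.1
tcp_pos: [0.4982, 0.3487, 0.2261]
orientation: [119.9, 86.9, 7.9]
force: [-1.1, -0.0, -1.2]
opening: 0.0099
```

```bash
cat > look.py <<'E'
from h import *
import sys
def pv(o):
    R=Rot.from_euler("xyz",o["orientation"],degrees=True).as_matrix()
    print("tiltdir",R[:,0].round(4), "tilt tool-frame: y",np.degrees(-R[2,1]).round(2),"z",np.degrees(-R[2,2]).round(2))
E
python3 - <<'E'
from look import *
o=manip.get_obs()
d,R=plan([.4946,.35,.2],-22.2); pv(o)
im=manip.snapshot("wrist")[:,:,::-1].copy(); cv2.imwrite("pics/w4.png",im)
im=manip.snapshot("side")[:,:,::-1]; cv2.imwrite("pics/s4.png",cv2.resize(im[60:220,100:310],None,fx=3.7,fy=3.7))
im=manip.snapshot("scene")[:,:,::-1]; cv2.imwrite("pics/sc4.png",cv2.resize(im[60:220,225:435],None,fx=3.7,fy=3.7))
E
```

```text
t 7.1 tcp [0.4982 0.3487 0.2261] head -21.98 qpos [ 30.5  -0.3 101.2  -1.2  76.2  52.7] F [-1.1 -0.  -1.2] op 0.0099
delta tool mm [25.9 -5.   0.9] turn rad 0.0038 dist 26.4
tiltdir [ 0.0536  0.0075 -0.9985] tilt tool-frame: y -2.69 z 1.55
```

View pics/w4.png

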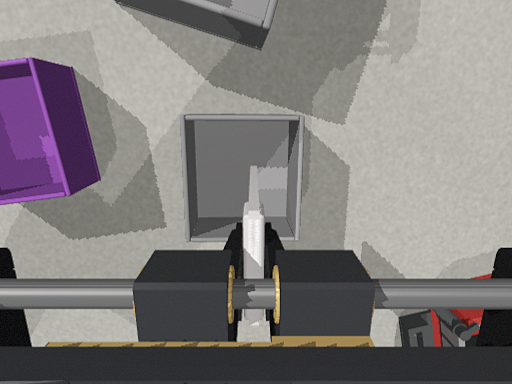

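View pics/s4.png

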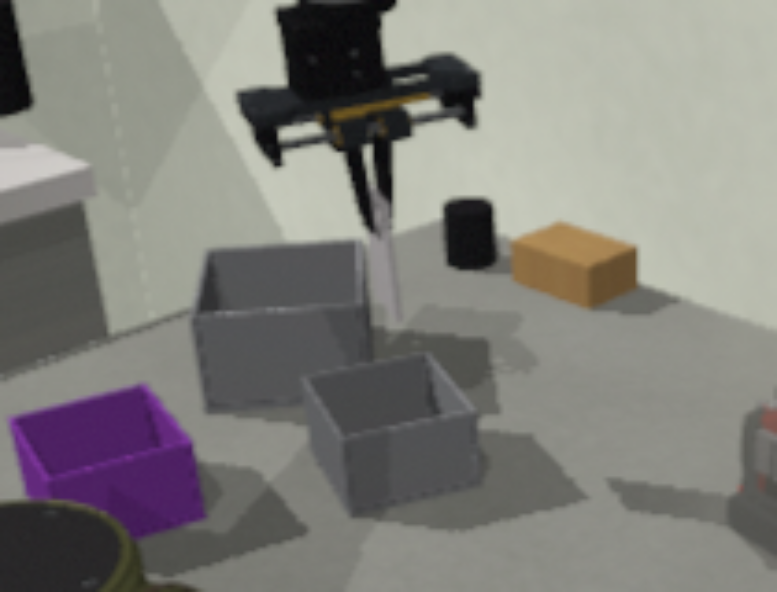

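View pics/sc4.png

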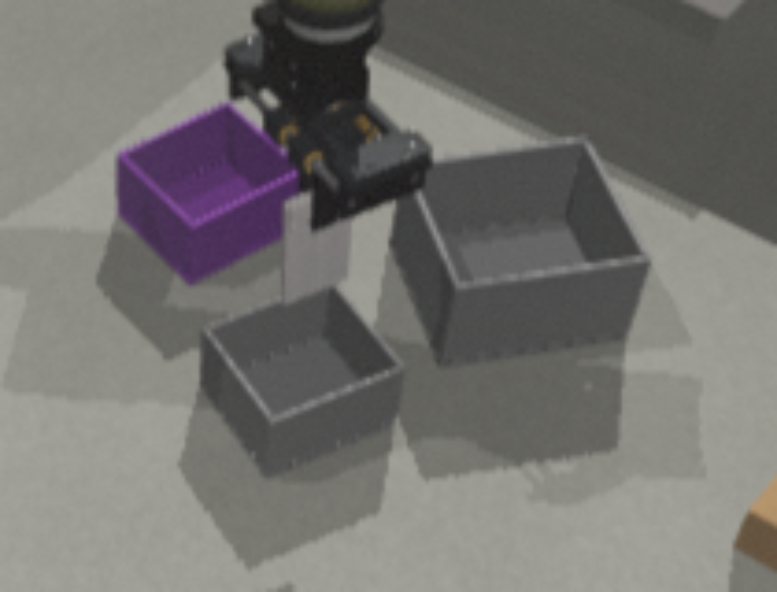

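```bash
python3 - <<'E'
from look import *
o=manip.get_obs(); c=wcal(o)
m=np.array([(182,115),(303,115),(300,240),(188,241)],float)
# ray-intersect z=.075
C=-c["R"].T@c["t"]
for u in m:
    r=c["R"].T@np.linalg.inv(c["K"])@np.r_[u,1]; print((C+r*(.075-C[2])/r[2]).round(4))
L=np.array([(-1,1),(1,1),(1,-1),(-1,-1)])*[.06,.065]; L=np.c_[L,[.075]*4]
f=lambda p:(proj(c,T(p,L))-m).ravel()
r=least_squares(f,[.49,.35,-.39]);print(r.x,f(r.x).round(1))
# where plate foot will be
R=Rot.from_euler("xyz",o["orientation"],degrees=True).as_matrix(); print("foot",o["tcp_pos"]+R[:,0]*.074)
E
```

```text
[0.4687 0.43   0.075 ]
[0.5759 0.3862 0.075 ]
[0.5286 0.2656 0.075 ]
[0.4197 0.3113 0.075 ]
[ 0.49816407  0.34811973 -0.38700537] [-1.9 -0.3  2.5 -0.4  0.6  0.  -1.1  1.2]
foot [0.50447587 0.34624631 0.15274177]
```

>>> {"method": "carry_out", "body": {"series": [[0.004,[0.02,-0.006,0],0],[0.004,[0.025,-0.003,0],0],[0.004,[0.025,-0.003,0],0]]}}

```text
time: 7.5
tcp_pos: [0.5008, 0.3504, 0.1647]
orientation: [123.2, 85.8, 10.8]
force: [-0.1, 0.6, -1.3]
opening: 0.0099
```

```bash
python3 - <<'E'
from look import *
d,R=plan([.492,.35,.085],-22.2); pv(manip.get_obs())
E
```

```text
t 7.5 tcp [0.5008 0.3504 0.1647] head -22.5 qpos [ 30.6   1.9 105.   -1.5  69.1  53.6] F [-0.1  0.6 -1.3] op 0.0099
delta tool mm [ 78.9 -12.8   6.9] turn rad -0.0053 dist 80.2
tiltdir [ 0.0719  0.0137 -0.9973] tilt tool-frame: y -3.51 z 2.3
```

>>> {"method": "carry_out", "body": {"series": [[0.004,[0.02,-0.007,0.003],0],[0.004,[0.022,-0.004,0.003],0],[0.004,[0.02,-0.004,0.002],0]]}}

```text
time: 7.75
tcp_pos: [0.4917, 0.3457, 0.1001]
orientation: [123.0, 85.6, 10.2]
force: [-0.4, -0.6, -2.3]
opening: 0.0103
```

```bash
python3 - <<'E'
from look import *
d,R=plan([.492,.35,.085],-22.2); pv(manip.get_obs())
E
```

```text
t 7.75 tcp [0.4917 0.3457 0.1001] head -22.88 qpos [ 30.7   4.2 109.3  -1.7  62.5  54.3] F [-0.4 -0.6 -2.3] op 0.0103
delta tool mm [15.2 -2.4 -3.5] turn rad -0.0118 dist 15.7
tiltdir [ 0.075   0.0136 -0.9971] tilt tool-frame: y -3.66 z 2.38
```

>>> {"method": "carry_out", "body": {"series": [[0.004,[0.008,-0.002,-0.001],0],[0.004,[0.006,0,0],0],[0.004,[0,0,0],0]]}}

```text
time: 8.0
tcp_pos: [0.4906, 0.3427, 0.0808]
orientation: [119.9, 86.0, 6.9]
force: [0.3, -1.6, -1.5]
opening: 0.0102
```

```bash
python3 - <<'E'
from look import *
d,R=plan([.492,.35,.083],-22.2); pv(manip.get_obs())
im=manip.snapshot("side")[:,:,::-1]; cv2.imwrite("pics/s5.png",cv2.resize(im[60:220,100:310],None,fx=3.7,fy=3.7))
E
```

```text
t 8.0 tcp [0.4906 0.3427 0.0808] head -23.14 qpos [ 30.6   5.4 110.   -1.8  61.   54.5] F [ 0.3 -1.6 -1.5] op 0.0102
delta tool mm [-2.  -1.5 -7.4] turn rad -0.0163 dist 7.8
tiltdir [ 0.0684  0.0082 -0.9976] tilt tool-frame: y -3.42 z 1.97
```

View pics/s5.png

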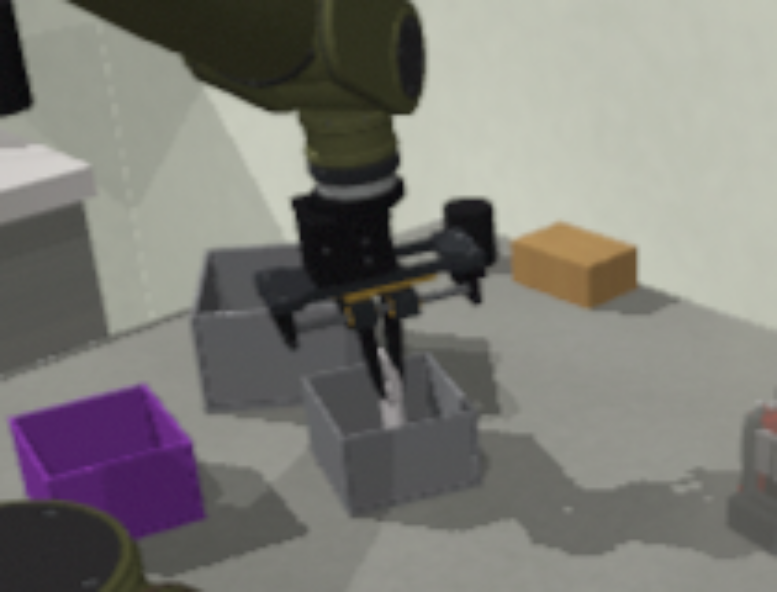

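>>> {"method": "carry_out", "body": {"series": [[0.07,[0,0,0],0],[0.08,[-0.001,0,0],0],[0.08,[-0.002,0,0],0],[0.08,[-0.01,0.002,0],0],[0.08,[-0.02,0.003,0],0]]}}

```text
time: 8.47
tcp_pos: [0.4955, 0.341, 0.1193]
orientation: [121.3, 85.8, 8.2]
force: [-0.2, -0.8, 0.2]
opening: 0.0379
```

```bash
python3 - <<'E'
from look import *
d,R=plan([.492,.35,.2],-22.2); pv(manip.get_obs())
im=manip.snapshot("side")[:,:,::-1]; cv2.imwrite("pics/s6.png",cv2.resize(im[60:220,100:310],None,fx=3.7,fy=3.7))
im=manip.snapshot("wrist")[:,:,::-1]; cv2.imwrite("pics/w6.png",im)
E
```

```text
t 8.47 tcp [0.4955 0.341  0.1193] head -23.19 qpos [ 30.2   3.2 108.3  -1.7  64.6  54. ] F [-0.2 -0.8  0.2] op 0.0379
delta tool mm [-80.6  -1.7 -10. ] turn rad -0.0172 dist 81.3
tiltdir [ 0.0726  0.0104 -0.9973] tilt tool-frame: y -3.59 z 2.18
```

View pics/s6.png

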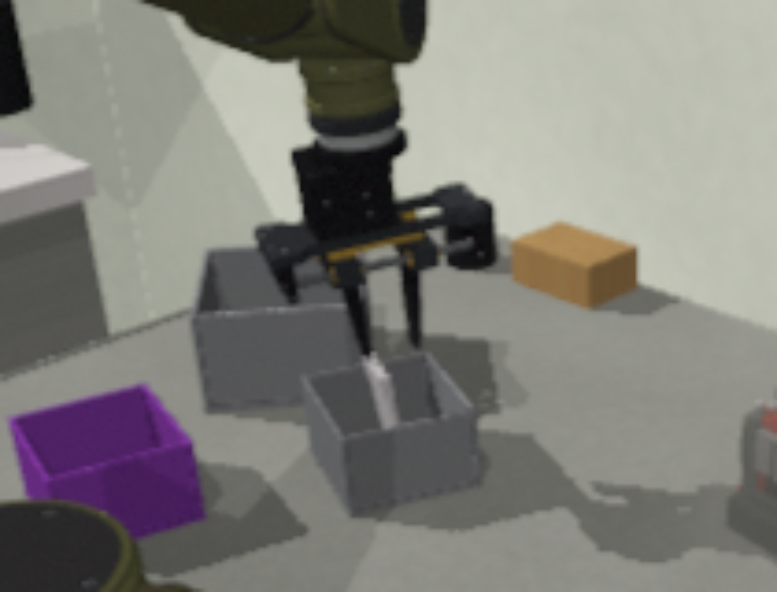

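View pics/w6.png

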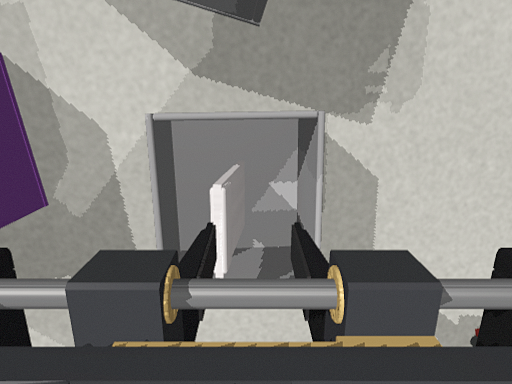

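>>> {"method": "carry_out", "body": {"series": [[0.08,[-0.03,0.002,0],0],[0.08,[-0.035,0.003,0],0],[0.08,[-0.02,0.01,0.02],-0.06],[0.08,[-0.005,0.016,0.03],-0.12],[0.08,[0,0.014,0.03],-0.12]]}}

```text
time: 8.98
tcp_pos: [0.5096, 0.2543, 0.2212]
orientation: [107.8, 84.9, 12.8]
force: [1.2, -0.2, -1.1]
opening: 0.0778
```

```bash
python3 - <<'E'
from look import *
d,R=plan(T(P,[(0,-.131,.22)])[0],81); pv(manip.get_obs())
im=manip.snapshot("side")[:,:,::-1]; cv2.imwrite("pics/s7.png",cv2.resize(im[60:220,100:310],None,fx=3.7,fy=3.7))
E
```

```text
t 8.98 tcp [0.5096 0.2543 0.2212] head -5.07 qpos [ 21.5  -6.6 107.7  -0.8  73.8  26.7] F [ 1.2 -0.2 -1.1] op 0.0778
delta tool mm [  3.1 151.7 406.7] turn rad -1.5022 dist 434.1
tiltdir [ 0.087   0.0197 -0.996 ] tilt tool-frame: y -4.87 z 1.56
```

View pics/s7.png

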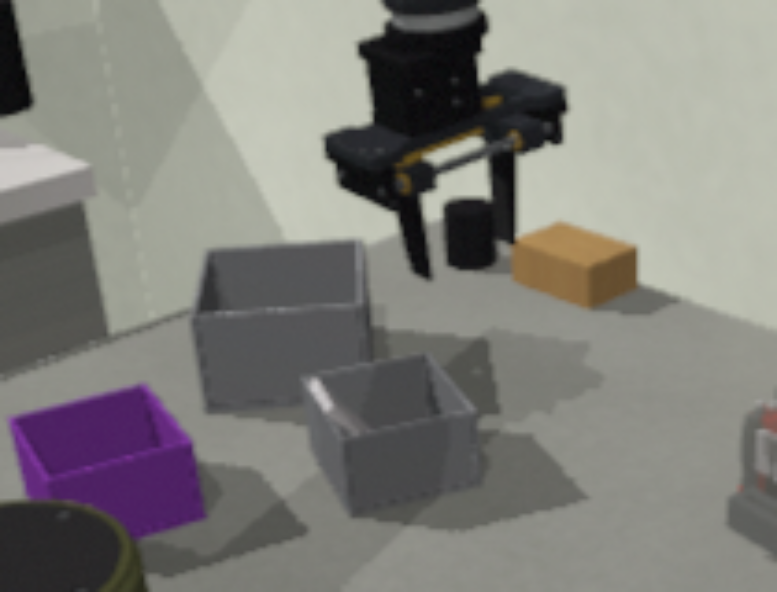

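>>> {"method": "carry_out", "body": {"series": [[0.074,[0,0.014,0.037],0],[0.074,[0,0.014,0.037],0],[0.074,[0,0.014,0.037],0],[0.074,[0,0.014,0.037],0],[0.074,[0,0.014,0.037],0]]}}

```text
time: 9.45
tcp_pos: [0.5657, 0.0604, 0.2257]
orientation: [106.4, 84.4, 11.9]
force: [0.6, 0.1, -0.5]
opening: 0.074
```

```bash
python3 - <<'E'
from look import *
d,R=plan(T(P,[(0,-.131,.22)])[0],81); pv(manip.get_obs())
E
```

```text
t 9.45 tcp [0.5657 0.0604 0.2257] head -4.55 qpos [ 1.000e-01 -7.200e+00  1.079e+02  1.200e+00  7.380e+01  4.300e+00] F [ 0.6  0.1 -0.5] op 0.074
delta tool mm [  6.8  76.6 219.4] turn rad -1.4931 dist 232.4
tiltdir [ 0.096   0.0202 -0.9952] tilt tool-frame: y -5.4 z 1.58
```

>>> {"method": "carry_out", "body": {"series": [[0.074,[0,0.014,0.037],0],[0.074,[0,0.014,0.037],0],[0.074,[0,0.01,0.03],-0.12],[0.074,[0,0,0],-0.12],[0.074,[0,0,0],-0.12]]}}

```text
time: 9.87
tcp_pos: [0.598, -0.0594, 0.2273]
orientation: [83.2, 84.1, 9.4]
force: [0.1, 1.0, -0.1]
opening: 0.0739
```

>>> {"method": "carry_out", "body": {"series": [[0.074,[0,0,0],-0.12],[0.074,[0,0,0],-0.12],[0.074,[0,0,0],-0.12],[0.074,[0,0,0],-0.12],[0.074,[0,0,0],-0.12]]}}

```text
time: 10.28
tcp_pos: [0.5988, -0.0615, 0.2268]
orientation: [47.0, 84.0, 8.8]
force: [-0.1, 0.2, -1.0]
opening: 0.0739
```

>>> {"method": "carry_out", "body": {"series": [[0.074,[0,0,0],-0.12],[0.074,[0,0,0],-0.12],[0.074,[0,0,0],-0.12],[0.074,[0,0,0],-0.12]]}}

```text
time: 10.62
tcp_pos: [0.5992, -0.0609, 0.2265]
orientation: [18.2, 84.0, 8.7]
force: [0.5, 0.4, -0.9]
opening: 0.0739
```

```bash
python3 - <<'E'
from look import *
d,R=plan(T(P,[(0,-.131,.22)])[0],81); pv(manip.get_obs())
E
```

```text
t 10.62 tcp [ 0.5992 -0.0609  0.2265] head 80.59 qpos [-11.9  -3.  103.9   2.2  73.4 -93. ] F [ 0.5  0.4 -0.9] op 0.0739
delta tool mm [  7.6 -97.7  42.3] turn rad -0.0072 dist 106.7
tiltdir [ 0.1037  0.0158 -0.9945] tilt tool-frame: y -1.87 z -5.71
```

>>> {"method": "carry_out", "body": {"series": [[0.074,[0,-0.025,0.03],0],[0.074,[0,-0.025,0.03],0],[0.074,[0,-0.025,0.03],0],[0.074,[0,-0.01,0.035],0]]}}

```text
time: 10.95
tcp_pos: [0.7069, -0.163, 0.2342]
orientation: [19.4, 84.1, 10.3]
force: [0.1, 0.3, 1.1]
opening: 0.0738
```

```bash
python3 - <<'E'
from look import *
d,R=plan(T(P,[(0,-.131,.22)])[0],81); pv(manip.get_obs())
E
```

```text
t 10.95 tcp [ 0.7069 -0.163   0.2342] head 81.02 qpos [-18.4  12.5  86.7   2.9  75.7 -99.9] F [0.1 0.3 1.1] op 0.0738
delta tool mm [  5.9 -14.3 -81.1] turn rad 0.0004 dist 82.6
tiltdir [ 0.1003  0.0183 -0.9948] tilt tool-frame: y -1.94 z -5.51
```

>>> {"method": "carry_out", "body": {"series": [[0.074,[-0.038,0,0],0],[0.074,[-0.038,0,0],0],[0.074,[-0.038,0,0],0]]}}

```text
time: 11.2
tcp_pos: [0.6978, -0.1687, 0.3227]
orientation: [34.1, 85.9, 24.6]
force: [0.3, 0.6, 0.1]
opening: 0.0742
```

```bash
python3 - <<'E'
from look import *
d,R=plan(T(P,[(0,-.131,.22)])[0],81); pv(manip.get_obs())
E
```

```text
t 11.2 tcp [ 0.6978 -0.1687  0.3227] head 80.57 qpos [-19.   11.1  79.9   2.8  86.1 -99.7] F [0.3 0.6 0.1] op 0.0742
delta tool mm [ 97.9 -11.4 -78. ] turn rad -0.0074 dist 125.7
tiltdir [ 0.0648  0.0296 -0.9975] tilt tool-frame: y -2.29 z -3.38
```

>>> {"method": "carry_out", "body": {"series": [[0.074,[0.01,-0.003,-0.02],0],[0.074,[0.01,-0.003,-0.02],0],[0.074,[0.01,-0.003,-0.02],0],[0.074,[0.01,-0.003,-0.02],0],[0.074,[0.01,-0.002,-0.005],0]]}}

```text
time: 11.62
tcp_pos: [0.6219, -0.1694, 0.2813]
orientation: [22.0, 84.6, 12.3]
force: [0.9, -0.5, 0.1]
opening: 0.0739
```

```bash
python3 - <<'E'
from look import *
d,R=plan(T(P,[(0,-.131,.2)])[0],81); pv(manip.get_obs())
E
```

```text
t 11.62 tcp [ 0.6219 -0.1694  0.2813] head 80.41 qpos [ -21.4    1.5   94.2    3.    79.8 -102.1] F [ 0.9 -0.5  0.1] op 0.0739
delta tool mm [81.4  2.9 -4.4] turn rad -0.0103 dist 81.6
tiltdir [ 0.0918  0.0201 -0.9956] tilt tool-frame: y -2.02 z -4.99
```

>>> {"method": "carry_out", "body": {"series": [[0.074,[0.025,0.002,-0.003],0],[0.074,[0.025,0,-0.003],0],[0.074,[0.025,0,-0.003],-0.01],[0.074,[0.015,0,-0.002],0]]}}

```text
time: 11.95
tcp_pos: [0.6218, -0.1644, 0.1908]
orientation: [18.5, 84.1, 9.2]
force: [0.1, -0.2, -0.8]
opening: 0.0738
```

```bash
python3 - <<'E'
from look import *
o=manip.get_obs()
d,R=plan(T(P,[(0.002,-.131,.15)])[0],81,o); pv(o)
im=manip.snapshot("wrist")[:,:,::-1]; cv2.imwrite("pics/w8.png",im)
c=wcal(o)
L=[(x,y,.112) for y in (-.15,-.142,-.1088,-.1008,-.062,-.054,-.02,-.012) for x in (-.013,.013)]
im2=cv2.resize(im,None,fx=1.5,fy=1.5)
for q in proj(c,T(P,L)): cv2.circle(im2,tuple(int(round((v+.5)*1.5-.5)) for v in q),2,(0,255,0),-1)
cv2.imwrite("pics/w8.png",im2)
E
```

```text
t 11.95 tcp [ 0.6218 -0.1644  0.1908] head 80.81 qpos [ -20.9    3.8  100.6    3.1   70.5 -102.6] F [ 0.1 -0.2 -0.8] op 0.0738
delta tool mm [41.1 -0.4  1.6] turn rad -0.0034 dist 41.2
tiltdir [ 0.1016  0.0165 -0.9947] tilt tool-frame: y -1.87 z -5.59
```

View pics/w8.png

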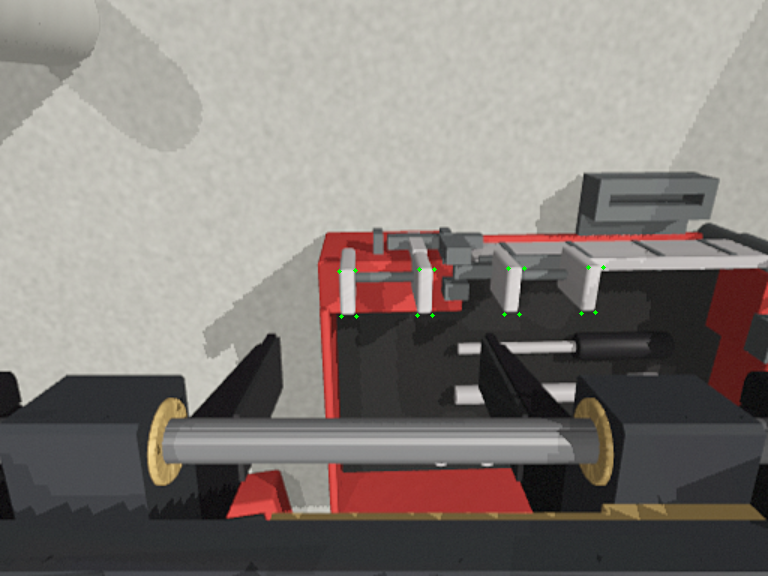

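>>> {"method": "carry_out", "body": {"series": [[0.074,[0.02,0,0],0],[0.074,[0.02,0,-0.003],0],[0.074,[0.015,0,-0.003],0]]}}

```text
time: 12.25
tcp_pos: [0.6235, -0.1624, 0.1338]
orientation: [18.1, 84.0, 8.8]
force: [0.4, 0.2, -0.3]
opening: 0.0741
```

```bash
python3 - <<'E'
from look import *
o=manip.get_obs()
d,R=plan(T(P,[(0.002,-.131,.08)])[0],81,o); pv(o)
E
```

```text
t 12.25 tcp [ 0.6235 -0.1624  0.1338] head 80.72 qpos [ -20.7    6.6  103.3    3.3   64.9 -102.6] F [ 0.4  0.2 -0.3] op 0.0741
delta tool mm [53.9 -3.1 -1.1] turn rad -0.0048 dist 54.0
tiltdir [ 0.1038  0.016  -0.9945] tilt tool-frame: y -1.87 z -5.72
```

>>> {"method": "carry_out", "body": {"series": [[0.074,[0.018,-0.003,0],0],[0.074,[0.018,0,-0.002],0],[0.074,[0.01,0,-0.002],0]]}}

```text
time: 12.5
tcp_pos: [0.6256, -0.1638, 0.0857]
orientation: [18.0, 83.9, 8.5]
force: [-1.2, -0.6, 3.9]
opening: 0.0742
```

```bash
python3 - <<'E'
from look import *
o=manip.get_obs()
d,R=plan(T(P,[(0.002,-.131,.08)])[0],81,o); pv(o)
im=manip.snapshot("side")[:,:,::-1]; cv2.imwrite("pics/s9.png",cv2.resize(im[90:240,260:450],None,fx=4,fy=4))
E
```

```text
t 12.5 tcp [ 0.6256 -0.1638  0.0857] head 80.66 qpos [ -20.8    9.6  104.9    3.4   60.2 -102.9] F [-1.2 -0.6  3.9] op 0.0742
delta tool mm [ 5.8 -0.4  1.4] turn rad -0.006 dist 6.0
tiltdir [ 0.1053  0.0158 -0.9943] tilt tool-frame: y -1.88 z -5.8
```

View pics/s9.png

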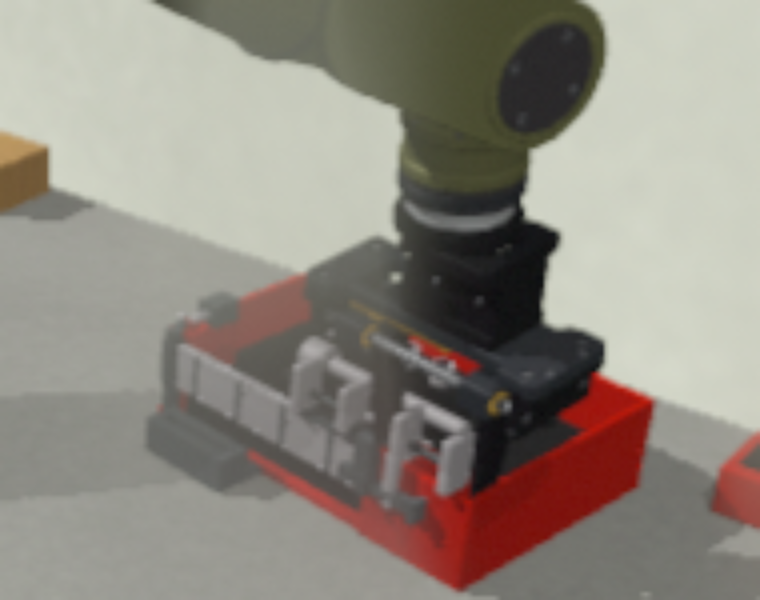

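The fingertip touches something lightly (3.9 N), probably the keeper block beside the post. There is already 26 mm of tab overlap, so I'll rise slightly and squeeze here.

>>> {"method": "carry_out", "body": {"series": [[0.074,[-0.003,0,0.001],0],[0.06,[0,0,0],0],[0.052,[0,0,0],0]], "grip_force": 35}}

```text
time: 12.8
tcp_pos: [0.6278, -0.1643, 0.0898]
orientation: [17.8, 83.8, 8.3]
force: [0.1, -0.2, 0.1]
opening: 0.0656
```

```bash
python3 - <<'E'
from look import *
o=manip.get_obs()
d,R=plan(T(P,[(0.002,-.131,.087)])[0],81,o); pv(o)
E
```

```text
t 12.8 tcp [ 0.6278 -0.1643  0.0898] head 80.62 qpos [ -20.8    9.6  104.5    3.5   60.5 -102.8] F [ 0.1 -0.2  0.1] op 0.0656
delta tool mm [ 2.8 -0.3 -0.5] turn rad -0.0066 dist 2.9
tiltdir [ 0.1067  0.0156 -0.9942] tilt tool-frame: y -1.89 z -5.88
```

>>> {"method": "carry_out", "body": {"series": [[0.04,[0.001,0,0],0],[0.04,[0,0,0],0],[0.036,[0,0,0],0],[0.036,[0,0,0],0],[0.036,[0,0,0],0]]}}

```text
time: 13.22
tcp_pos: [0.6284, -0.1655, 0.0901]
orientation: [15.2, 83.7, 5.8]
force: [2.0, 3.1, -1.1]
opening: 0.0373
```

```bash
python3 - <<'E'
from look import *
o=manip.get_obs()
d,R=plan(T(P,[(0.002,-.131,.087)])[0],81,o); pv(o)
E
```

```text
t 13.22 tcp [ 0.6284 -0.1655  0.0901] head 80.73 qpos [ -20.7    9.6  104.5    3.2   60.4 -102.8] F [ 2.   3.1 -1.1] op 0.0373
delta tool mm [ 3.   0.9 -1.4] turn rad -0.0047 dist 3.4
tiltdir [ 0.1085  0.011  -0.994 ] tilt tool-frame: y -1.63 z -6.03
```

>>> {"method": "carry_out", "body": {"series": [[0.034,[0,0,0],0],[0.034,[0,0,0],0]], "grip_force": 45}}

```text
time: 13.38
tcp_pos: [0.6284, -0.1656, 0.09]
orientation: [14.5, 83.8, 5.2]
force: [1.3, 1.9, -0.8]
opening: 0.0372
```

>>> {"method": "carry_out", "body": {"series": [[0.06,[0,0,0],0],[0.06,[0,0,0],0],[0.06,[-0.002,0,0],0],[0.065,[-0.015,0,0.002],0],[0.07,[-0.03,0,0.003],0]], "grip_force": 35}}

```text
time: 13.8
tcp_pos: [0.6241, -0.1655, 0.1317]
orientation: [18.2, 84.4, 8.8]
force: [-1.3, 0.2, 0.2]
opening: 0.0651
```

```bash
python3 - <<'E'
from look import *
o=manip.get_obs()
d,R=plan(T(P,[(0.002,-.031,.15)])[0],81,o); pv(o)
im=manip.snapshot("side")[:,:,::-1]; cv2.imwrite("pics/s10.png",cv2.resize(im[130:240,290:430],None,fx=5,fy=5))
E
```

```text
t 13.8 tcp [ 0.6241 -0.1655  0.1317] head 80.7 qpos [ -20.9    7.1  102.9    3.1   65.1 -102.7] F [-1.3  0.2  0.2] op 0.0651
delta tool mm [-14.8 102.1   4. ] turn rad -0.0052 dist 103.3
tiltdir [ 0.0969  0.015  -0.9952] tilt tool-frame: y -1.75 z -5.34
```

View pics/s10.png

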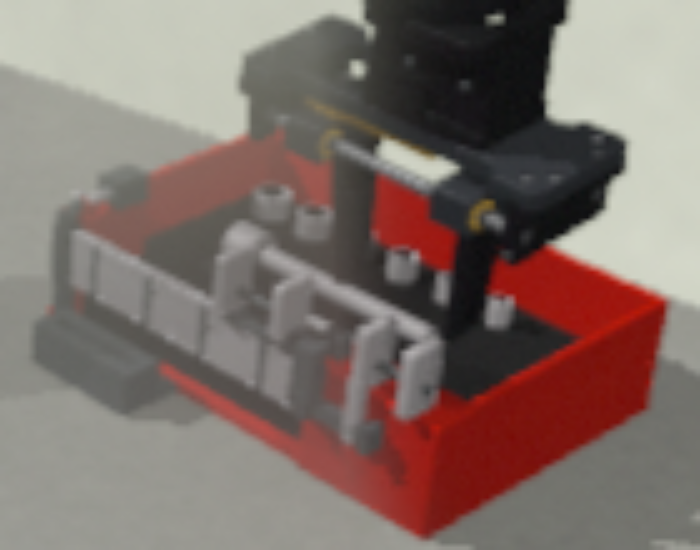

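>>> {"method": "carry_out", "body": {"series": [[0.072,[-0.02,0.03,0.001],0],[0.072,[-0.003,0.035,0],0],[0.072,[0,0.03,0],0],[0.072,[0,0.005,0],0]]}}

```text
time: 14.18
tcp_pos: [0.6473, -0.0705, 0.1758]
orientation: [12.9, 83.0, 3.1]
force: [-1.4, 0.3, -0.3]
opening: 0.0725
```

```bash
python3 - <<'E'
from look import *
o=manip.get_obs()
d,R=plan(T(P,[(0.002,-.031,.091)])[0],81,o); pv(o)
im=manip.snapshot("wrist")[:,:,::-1]
c=wcal(o)
L=[(x,y,.112) for y in (-.15,-.142,-.12,-.112,-.062,-.054,-.02,-.012) for x in (-.013,.013)]
im2=cv2.resize(im,None,fx=1.5,fy=1.5)
for q in proj(c,T(P,L)): cv2.circle(im2,tuple(int(round((v+.5)*1.5-.5)) for v in q),2,(0,255,0),-1)
cv2.imwrite("pics/w11.png",im2)
E
```

```text
t 14.18 tcp [ 0.6473 -0.0705  0.1758] head 80.26 qpos [-11.7   4.5 101.4   1.9  67.3 -92.5] F [-1.4  0.3 -0.3] op 0.0725
delta tool mm [ 83.7   1.7 -15. ] turn rad -0.0129 dist 85.0
tiltdir [ 0.1221  0.0066 -0.9925] tilt tool-frame: y -1.57 z -6.83
```

View pics/w11.png

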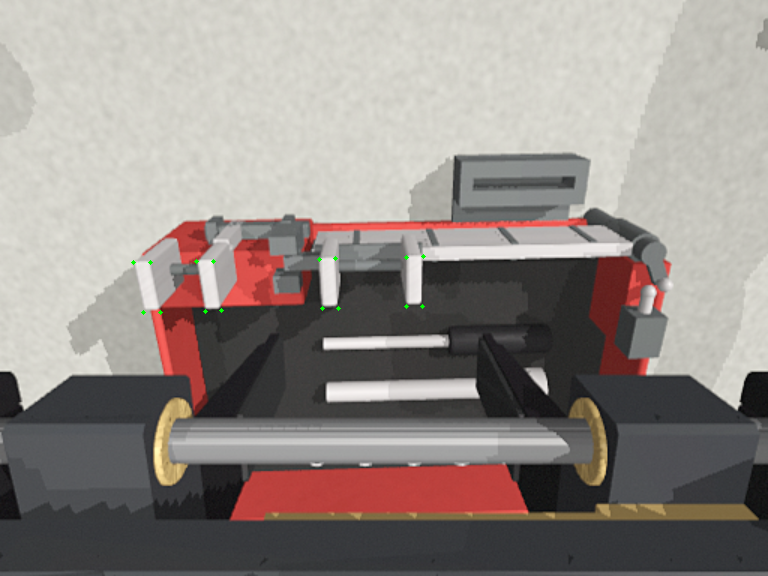

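The post catch tabs match the fully squeezed model to about 1 px. Next I'll descend on the gate catch.

>>> {"method": "carry_out", "body": {"series": [[0.072,[0.015,0.002,-0.012],-0.01],[0.072,[0.02,0,-0.004],0],[0.072,[0.018,0,-0.003],0]]}}

```text
time: 14.48
tcp_pos: [0.6398, -0.0677, 0.1267]
orientation: [9.8, 82.2, 0.7]
force: [-0.2, -0.8, -0.1]
opening: 0.0717
```

```bash
python3 - <<'E'
from look import *
o=manip.get_obs()
d,R=plan(T(P,[(0.002,-.031,.090)])[0],81,o); pv(o)
E
```

```text
t 14.48 tcp [ 0.6398 -0.0677  0.1267] head 80.98 qpos [-11.6   5.5 105.2   1.9  61.6 -93.2] F [-0.2 -0.8 -0.1] op 0.0717
delta tool mm [36.8  1.7 -2. ] turn rad -0.0003 dist 36.9
tiltdir [ 0.135   0.0017 -0.9908] tilt tool-frame: y -1.32 z -7.62
```

>>> {"method": "carry_out", "body": {"series": [[0.072,[0.016,0.002,-0.001],0],[0.072,[0.014,0,-0.003],0]]}}

```text
time: 14.65
tcp_pos: [0.6395, -0.0672, 0.0945]
orientation: [9.4, 82.3, 0.2]
force: [0.7, -0.8, -0.3]
opening: 0.0721
```

```bash
python3 - <<'E'
from look import *
o=manip.get_obs()
d,R=plan(T(P,[(0.002,-.031,.090)])[0],81,o); pv(o)
E
```

```text
t 14.65 tcp [ 0.6395 -0.0672  0.0945] head 80.9 qpos [-11.5   7.4 106.5   1.8  58.5 -93.2] F [ 0.7 -0.8 -0.3] op 0.0721
delta tool mm [4.9 2.  2.7] turn rad -0.0017 dist 5.9
tiltdir [ 1.347e-01  4.000e-04 -9.909e-01] tilt tool-frame: y -1.26 z -7.61
```

>>> {"method": "carry_out", "body": {"series": [[0.072,[0.005,0.002,0.003],0],[0.05,[0,0,0],0],[0.04,[0,0,0],0],[0.036,[0,0,0],0],[0.036,[0,0,0],0]], "grip_force": 35}}

```text
time: 15.07
tcp_pos: [0.641, -0.0697, 0.0858]
orientation: [8.7, 82.7, -0.6]
force: [-1.0, -3.2, -3.2]
opening: 0.0507
```

```bash
python3 - <<'E'
from look import *
o=manip.get_obs()
d,R=plan(T(P,[(0.002,-.031,.090)])[0],81,o); pv(o)
E
```

```text
t 15.07 tcp [ 0.641  -0.0697  0.0858] head 80.72 qpos [-11.6   8.4 106.3   1.6  58.1 -93. ] F [-1.  -3.2 -3.2] op 0.0507
delta tool mm [-3.9  4.4  2. ] turn rad -0.0048 dist 6.2
tiltdir [ 0.1273 -0.0014 -0.9919] tilt tool-frame: y -1.1 z -7.21
```

>>> {"method": "carry_out", "body": {"series": [[0.034,[0,0.004,0],0],[0.034,[0,0,0],0],[0.034,[0,0,0],0]]}}

```text
time: 15.32
tcp_pos: [0.6413, -0.0659, 0.0861]
orientation: [8.6, 82.7, -0.7]
force: [-0.0, -3.0, -2.1]
opening: 0.0376
```

```bash
python3 - <<'E'
from look import *
o=manip.get_obs()
d,R=plan(T(P,[(0.002,-.031,.090)])[0],81,o); pv(o)
E
```

```text
t 15.32 tcp [ 0.6413 -0.0659  0.0861] head 80.71 qpos [-11.2   8.4 106.3   1.6  58.1 -92.6] F [-0.  -3.  -2.1] op 0.0376
delta tool mm [-3.7  0.6  2.2] turn rad -0.0051 dist 4.4
tiltdir [ 0.1267 -0.0017 -0.9919] tilt tool-frame: y -1.09 z -7.18
```

```bash
cat > gate.py <<'E'
from look import *
def gate(dth=None,z=.087):
    o=manip.get_obs(); R=Rot.from_euler("xyz",o["orientation"],degrees=True).as_matrix()
    g=o["tcp_pos"]-R[:,0]*.019
    c,s=np.cos(P[2]),np.sin(P[2]); Rt=np.array([[c,-s],[s,c]])
    l=Rt.T@(g[:2]-np.array(P[:2])); v=l-[0,.12]
    th=np.arctan2(-v[0],-v[1]); h=np.arctan2(R[1,1],R[0,1])
    thh=np.radians(90)+P[2]-h
    print("t",round(o["time"],2),"theta pos",th.round(3),"head",thh.round(3),"radius",np.hypot(*v).round(4),"z",o["tcp_pos"][2].round(4),"F",o["force"].round(1),"M",o["ft_torque"].round(2),"op",o["opening"].round(4),"q",o["qpos"].round(0)); pv(o)
    for t in (np.atleast_1d(dth) if dth is not None else []):
        tg=Rt@(np.array([-.151*np.sin(t),.12-.151*np.cos(t)]))+P[:2]
        tcp=np.r_[tg+R[:2,0]*.019,z]
        d=R.T@(tcp-o["tcp_pos"]); print("to",t,"mm",(d*1000).round(1),"turn",(t-thh).round(3))
E
python3 -c "
from gate import *
gate([.1,.2,.3,.5])"
```

```text
Traceback (most recent call last):
  File "gate.py", line 9, in gate
    print("t",round(o["time"],2),"theta pos",th.round(3),"head",thh.round(3),"radius",np.hypot(*v).round(4),"z",o["tcp_pos"][2].round(4),"F",o["force"].round(1),"M",o["ft_torque"].round(2),"op",o["opening"].round(4),"q",o["qpos"].round(0)); pv(o)
                                                                                                                                                                                                  ^^^^^^^^^^^^^^^^^^
AttributeError: 'float' object has no attribute 'round'
```

```bash
sed -i 's/o\["opening"\].round(4)/round(o["opening"],4)/' gate.py; python3 -c "
from gate import *
gate([.1,.2,.3,.5])"
```

```text
t 15.32 theta pos 0.014 head 0.005 radius 0.1519 z 0.0861 F [-0.  -3.  -2.1] M [-1.33  0.35 -0.1 ] op 0.0376 q [-11.   8. 106.   2.  58. -93.]
tiltdir [ 0.1267 -0.0017 -0.9919] tilt tool-frame: y -1.09 z -7.18
to 0.1 mm [ -2.5   1.6 -12.7] turn 0.095
to 0.2 mm [ -4.4   3.8 -27.5] turn 0.195
to 0.3 mm [ -6.1   7.4 -42.1] turn 0.295
to 0.5 mm [ -9.4  19.  -69.7] turn 0.495
```

>>> {"method": "carry_out", "body": {"series": [[0.034,[-0.0015,0.0005,-0.008],0.05],[0.034,[-0.001,0.0005,-0.008],0.05],[0.034,[-0.001,0.0005,-0.008],0.05]]}}

```text
time: 15.57
tcp_pos: [0.6187, -0.0604, 0.086]
orientation: [14.9, 82.6, -3.2]
force: [5.9, -0.5, -6.8]
opening: 0.0385
```

```bash
python3 -c "
from gate import *
gate([.2,.3,.4])"
```

```text
t 15.57 theta pos 0.168 head 0.156 radius 0.152 z 0.086 F [ 5.9 -0.5 -6.8] M [-1.48 -0.27 -0.29] op 0.0385 q [-11.   6. 109.   1.  58. -83.]
tiltdir [ 0.1287 -0.0072 -0.9917] tilt tool-frame: y -1.89 z -7.14
to 0.2 mm [-1.6  1.2 -4.7] turn 0.044
to 0.3 mm [ -3.4   2.6 -19.6] turn 0.144
to 0.4 mm [ -5.2   5.5 -34.3] turn 0.244
```

>>> {"method": "carry_out", "body": {"series": [[0.034,[-0.0005,0.0005,-0.009],0.06],[0.034,[-0.001,0.0005,-0.009],0.06],[0.034,[-0.001,0.0005,-0.009],0.06]]}}

```text
time: 15.82
tcp_pos: [0.5982, -0.0515, 0.0868]
orientation: [21.1, 81.8, -7.3]
force: [10.0, -3.4, -11.2]
opening: 0.0385
```

```bash
python3 -c "
from gate import *
gate([.4,.5,.6],.086)"
```

```text
t 15.82 theta pos 0.317 head 0.335 radius 0.1517 z 0.0868 F [ 10.   -3.4 -11.2] M [-1.93 -0.71  0.53] op 0.0385 q [-10.   2. 113.   1.  57. -72.]
tiltdir [ 0.1421 -0.0181 -0.9897] tilt tool-frame: y -2.96 z -7.66
to 0.4 mm [ -0.9   1.  -12.5] turn 0.065
to 0.5 mm [ -2.8   2.7 -27.4] turn 0.165
to 0.6 mm [ -4.6   5.9 -42. ] turn 0.265
```

>>> {"method": "carry_out", "body": {"series": [[0.034,[0.001,0.001,-0.01],0.05],[0.034,[0,0.001,-0.01],0.06],[0.034,[0,0.001,-0.01],0.06]]}}

```text
time: 16.07
tcp_pos: [0.5753, -0.0378, 0.0864]
orientation: [25.5, 81.5, -12.6]
force: [-0.4, -2.6, 1.4]
opening: 0.0385
```

```bash
python3 -c "
from gate import *
gate([.6,.7,.8],.0865)"
```

```text
t 16.07 theta pos 0.494 head 0.503 radius 0.1522 z 0.0864 F [-0.4 -2.6  1.4] M [-1.55  1.18  0.01] op 0.0385 q [ -9.  -1. 116.  -1.  56. -60.]
tiltdir [ 0.1446 -0.0324 -0.989 ] tilt tool-frame: y -3.65 z -7.67
to 0.6 mm [ -2.1   1.9 -15.8] turn 0.097
to 0.7 mm [ -4.    4.1 -30.6] turn 0.197
to 0.8 mm [ -5.7   7.8 -45.2] turn 0.297
```

Past the detent band now, so I'll carry on.

>>> {"method": "carry_out", "body": {"series": [[0.034,[-0.001,0.001,-0.01],0.06],[0.034,[-0.001,0.001,-0.01],0.065],[0.034,[-0.001,0.001,-0.01],0.065]]}}

```text
time: 16.32
tcp_pos: [0.5522, -0.0166, 0.0867]
orientation: [33.8, 81.6, -15.5]
force: [2.4, 0.0, -2.0]
opening: 0.0391
```

```bash
python3 -c "
from gate import *
gate([.8,.9,1],.0865)"
```

```text
t 16.32 theta pos 0.701 head 0.697 radius 0.1523 z 0.0867 F [ 2.4  0.  -2. ] M [-1.17  1.09 -0.04] op 0.0391 q [ -7.  -4. 119.  -2.  57. -47.]
tiltdir [ 0.1402 -0.0388 -0.9894] tilt tool-frame: y -4.63 z -6.93
to 0.8 mm [ -1.4   2.1 -14.9] turn 0.103
to 0.9 mm [ -3.    4.4 -29.7] turn 0.203
to 1.0 mm [ -4.5   8.1 -44.3] turn 0.303
```

>>> {"method": "carry_out", "body": {"series": [[0.034,[-0.0005,0.001,-0.01],0.065],[0.034,[-0.001,0.001,-0.01],0.065],[0.034,[-0.001,0.001,-0.01],0.065]]}}

```text
time: 16.57
tcp_pos: [0.5342, 0.009, 0.0871]
orientation: [42.7, 81.8, -18.0]
force: [3.5, -0.0, -6.9]
opening: 0.0392
```

```bash
python3 -c "
from gate import *
gate([1,1.1,1.2],.0865)
im=manip.snapshot('scene')[:,:,::-1]; cv2.imwrite('pics/sc12.png',cv2.resize(im[170:370,120:370],None,fx=3,fy=3))"
```

```text
t 16.57 theta pos 0.907 head 0.898 radius 0.1523 z 0.0871 F [ 3.5 -0.  -6.9] M [-1.01  0.8  -0.04] op 0.0392 q [ -4.  -6. 121.  -2.  57. -32.]
tiltdir [ 0.1363 -0.0444 -0.9897] tilt tool-frame: y -5.57 z -6.03
to 1.0 mm [ -0.7   2.  -14.1] turn 0.102
to 1.1 mm [ -2.    4.3 -28.9] turn 0.202
to 1.2 mm [ -3.2   8.  -43.5] turn 0.302
```

View pics/sc12.png

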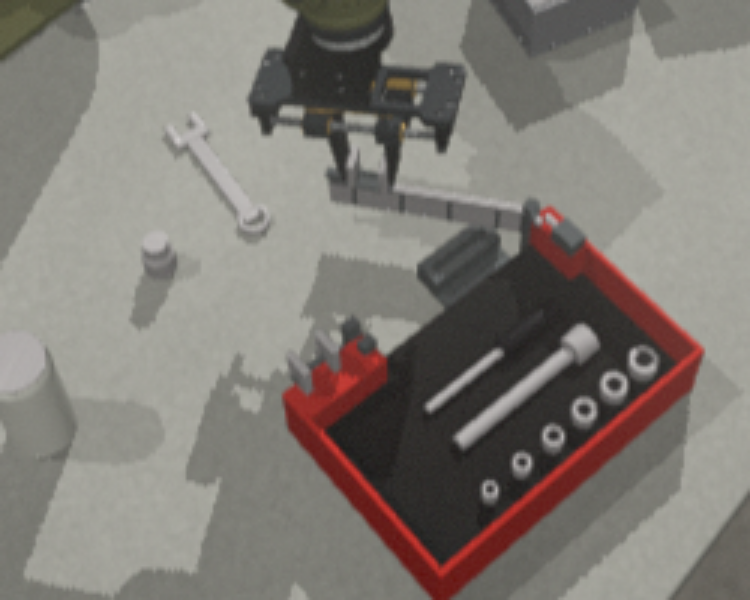

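The scene view shows the gate held by the fingers at about 0.9 rad, with the wrench (215,175), socket (158,253) and can (25,400) well clear. I'll continue.

>>> {"method": "carry_out", "body": {"series": [[0.034,[0,0.001,-0.01],0.065],[0.034,[0,0.001,-0.01],0.065],[0.034,[0,0.001,-0.01],0.065]]}}

```text
time: 16.87
tcp_pos: [0.5223, 0.0364, 0.0871]
orientation: [50.7, 81.9, -21.3]
force: [-0.1, -2.0, 1.8]
opening: 0.0391
```

```bash
python3 -c "
from gate import *
gate([1.2,1.3,1.4],.0865)"
```

```text
t 16.87 theta pos 1.104 head 1.095 radius 0.1522 z 0.0871 F [-0.1 -2.   1.8] M [-1.29  1.46  0.01] op 0.0391 q [ -0.  -7. 122.  -3.  58. -17.]
tiltdir [ 0.1309 -0.051  -0.9901] tilt tool-frame: y -6.23 z -5.1
to 1.2 mm [ -0.5   1.9 -14.5] turn 0.105
to 1.3 mm [ -1.6   4.3 -29.4] turn 0.205
to 1.4 mm [ -2.5   8.  -44. ] turn 0.305
```

>>> {"method": "carry_out", "body": {"series": [[0.034,[-0.0005,0.001,-0.01],0.065],[0.034,[-0.0005,0.001,-0.01],0.065],[0.034,[0,0.001,-0.01],0.065]]}}

```text
time: 17.12
tcp_pos: [0.516, 0.0656, 0.0872]
orientation: [59.5, 82.1, -23.9]
force: [-0.1, -1.9, 2.0]
opening: 0.0394
```

```bash
python3 -c "
from gate import *
gate([1.4,1.45,1.5],.0865)"
```

```text
t 17.12 theta pos 1.301 head 1.294 radius 0.1521 z 0.0872 F [-0.1 -1.9  2. ] M [-1.    1.48 -0.05] op 0.0394 q [  3.  -7. 122.  -4.  58.  -1.]
tiltdir [ 0.125  -0.0554 -0.9906] tilt tool-frame: y -6.75 z -3.98
to 1.4 mm [ -0.1   1.8 -15. ] turn 0.106
to 1.45 mm [ -0.5   2.8 -22.5] turn 0.156
to 1.5 mm [ -0.8   4.2 -29.9] turn 0.206
```

>>> {"method": "carry_out", "body": {"series": [[0.034,[0,0.001,-0.01],0.065],[0.034,[0,0.001,-0.01],0.065],[0.034,[0,0.0005,-0.004],0.025]]}}

```text
time: 17.37
tcp_pos: [0.5152, 0.0901, 0.0874]
orientation: [66.2, 82.4, -26.2]
force: [2.9, -3.8, -3.6]
opening: 0.0395
```

>>> {"method": "carry_out", "body": {"series": [[0.034,[0,0,0],0],[0.034,[0,0,0],0],[0.034,[0,0,0],0]]}}

```text
time: 17.62
tcp_pos: [0.5152, 0.0893, 0.0874]
orientation: [64.7, 82.4, -27.4]
force: [3.3, -4.3, -2.2]
opening: 0.0397
```

```bash
python3 -c "
from gate import *
gate([1.45,1.5],.0865)
im=manip.snapshot('scene')[:,:,::-1]; cv2.imwrite('pics/sc13.png',cv2.resize(im[90:370,120:370],None,fx=2.1,fy=2.1))
im=manip.snapshot('side')[:,:,::-1]; cv2.imwrite('pics/s13.png',cv2.resize(im,None,fx=1.5,fy=1.5))
im=manip.snapshot('wrist')[:,:,::-1]; cv2.imwrite('pics/w13.png',im)"
```

```text
t 17.62 theta pos 1.457 head 1.448 radius 0.1519 z 0.0874 F [ 3.3 -4.3 -2.2] M [-0.83  0.89 -0.26] op 0.0397 q [  6.  -6. 121.  -5.  59.  11.]
tiltdir [ 0.1167 -0.0606 -0.9913] tilt tool-frame: y -6.81 z -3.22
to 1.45 mm [1.1 0.8 1. ] turn 0.002
to 1.5 mm [ 0.7  1.  -6.5] turn 0.052
```

View pics/sc13.png

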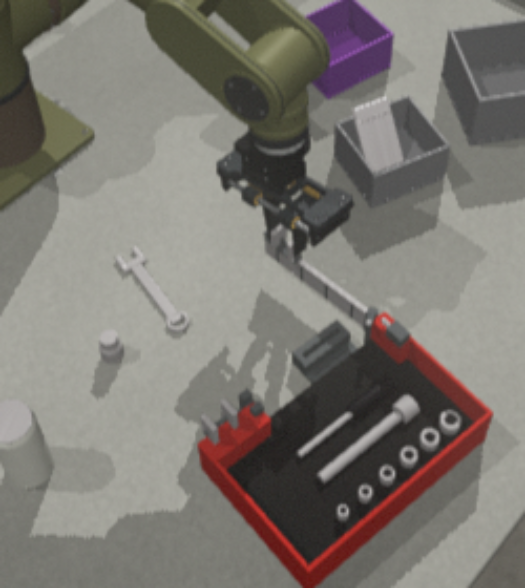

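View pics/s13.png

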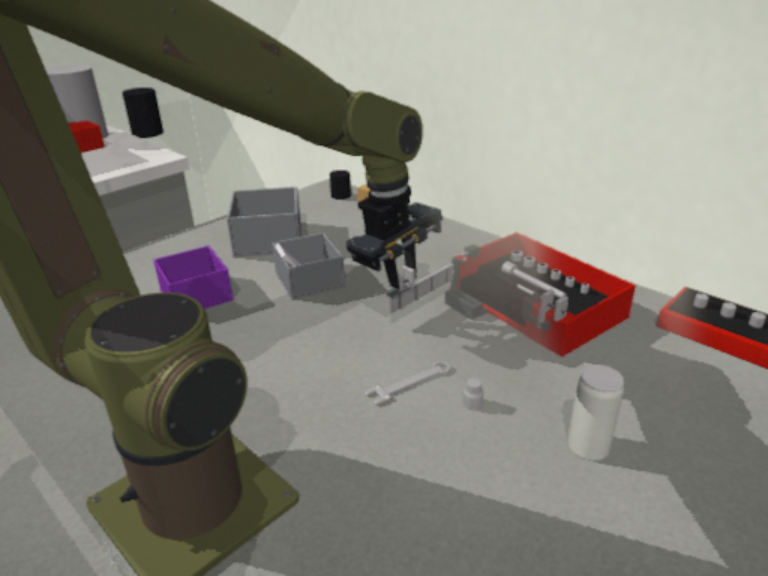

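View pics/w13.png

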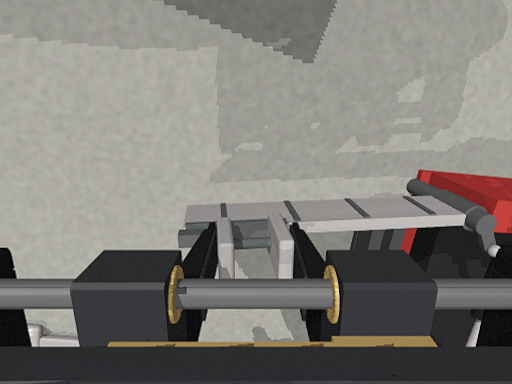

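The views show the gate held at about 1.45 rad with both tabs between the pads. The plate leans inside the small grey bin, the post catch is home, and the wrench, socket and can stand where they were. I'm handing the job in.

```bash
python3 -c "
from gate import *
gate()
print(manip.job_done())"
```

```text
t 17.77 theta pos 1.458 head 1.449 radius 0.152 z 0.0874 F [ 1.9 -3.1 -2.6] M [-0.83  0.89 -0.2 ] op 0.0391 q [  6.  -6. 121.  -5.  59.  11.]
tiltdir [ 0.117  -0.0602 -0.9913] tilt tool-frame: y -6.83 z -3.19
the job is handed in; nothing more can be done
None
```

The job is handed in at 17.8 s of the 54 s allowed. The gate is held open at about 1.45 rad with the catch still gripped; no verdict was reported.

- **Plate:** I lifted the lock plate out of its sill and lowered it into the smaller grey bin. It leans inside, its top edge just above the rim.
- **Post catch:** I squeezed it to 37.2 mm over the tabs (38 mm nominal). A wrist picture afterwards matched the fully squeezed position to about 1 px.
- **Gate:** I squeezed the gate catch to 37.6 mm and swung the gate past its detent. The angle read 1.458 rad from position and 1.449 from heading. The catch read 39.1 mm at the end, up slightly from the first squeeze.
- **Bystanders:** The can, wrench and socket look undisturbed in the last pictures.

**What went off plan:**
- The tool tilted gradually to about 7.5°, because the moves could not correct it. The grips were not affected.
- A fingertip brushed something beside the post at about 4 N, probably the keeper. I then gripped both catches slightly higher than listed.
- The highest force I read was about 15 N, during the swing. Forces were only read at the end of each move, so brief peaks would not show.

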